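# Register the colour blocks in the printing jig and shut the keeper

## Task

Get the printing blocks on the bench ready for the press: swing the jig's keeper bar wide open, put each block, inked face up and either end first, into the bay under its own colour plate, and push it flush against both the fence and the side stop of that bay while the keeper is still open. Then swing the keeper shut until it clicks into its ball catch, leaving all blocks flush; some colours may be missing today, and the gouges and the eraser lying on the bench stay where they are.

Things in the scene. Friction and masses are not known exactly. Their poses are not given: they have to be found in the camera images.
- jig: Fixed registration jig: grey plate 285 x 132 x 8 mm, x = -148 to +136, y = -66 to +66 (mm, from the origin under it). A fence along the +y edge (inner face y = +50, top z = 20). Three side stops, 6 mm thick, y = -4 to +50, top z = 20, have their block-side (-x) faces at x = +104, +18 and -68; each bay is the space on the -x side of its stop. In front (y below -4): clear apron.
- keeper (a joint): Steel keeper bar, 250 x 12 x 11 mm, at z = 11 to 22 over the jig, on an upright hinge at jig (124, -16) mm. Rad: 0 = shut (along jig x before the bays, inner face at y = -10, 4 mm clear of registered blocks), 1.45 = open (points to jig -y). Stays where left. A sprung brass ball at jig (-130, -28) yields in the last 0.07 rad (about 5 N at the knob) and then holds it below 0.02.
- keeper_knob (a point): Middle (height about 44 mm) of the upright red round knob on the keeper bar, 18 mm in diameter, standing from z = 22 to 60 mm, 226 mm from the hinge.
- keeper_hinge (a point): Axis of the keeper's hinge, at the underside of the bar (11 mm above the bench).
- block_red: Printing block with a red inked face (ring cut in grey), plywood sides: 44 (x) x 56 (y) x 23 (z) mm, about 55 g. Origin: centre of its underside; z up through the inked face. May be absent.
- mark_red: Red colour plate, 40 x 12 x 1.5 mm, fixed on top of the fence at one bay: this bay is for the red block. Same axes as the jig. Origin at its underside, 20 mm above the bench; a registered block's centre lies at x = 0, y = -34 mm, and its underside at z = -12 mm in this frame.
- block_blue: Printing block with a blue inked face (four slanting bars cut in grey), plywood sides: 44 (x) x 56 (y) x 23 (z) mm, about 55 g. Origin: centre of its underside; z up through the inked face. May be absent.
- mark_blue: Blue colour plate, 40 x 12 x 1.5 mm, fixed on top of the fence at one bay: this bay is for the blue block. Same axes as the jig. Origin at its underside, 20 mm above the bench; a registered block's centre lies at x = 0, y = -34 mm, and its underside at z = -12 mm in this frame.
- block_yellow: Printing block with a yellow inked face (six-pointed star cut in grey), plywood sides: 44 (x) x 56 (y) x 23 (z) mm, about 55 g. Origin: centre of its underside; z up through the inked face. May be absent.
- mark_yellow: Yellow colour plate, 40 x 12 x 1.5 mm, fixed on top of the fence at one bay: this bay is for the yellow block. Same axes as the jig. Origin at its underside, 20 mm above the bench; a registered block's centre lies at x = 0, y = -34 mm, and its underside at z = -12 mm in this frame.
- gouge_a: Lino gouge with a dark red handle, 130 mm long, lying on the bench; leave alone.
- gouge_b: Another such gouge; leave alone.
- eraser: Pink eraser 55 x 22 x 13 mm; leave alone.
Things that resemble listed ones, but are neither listed nor needed, are in the scene too. Leave any pink look-alike of the block_blue alone.

How it is judged:
On the way, in this order (a step that is already met when the one before it is completed fails the run):
1. the keeper is swung wide open (beyond 1.0 rad) (value of joint keeper above 1 rad), for 0.2 s.
2. with the keeper still open (beyond 0.6 rad), every block lies flush against fence and side stop in its colour's bay (value of joint keeper above 0.6 rad and x of block_red in the frame of mark_red between -0.0022 and 0.002 m and y of block_red in the frame of mark_red between -0.0362 and -0.0322 m and z of block_red in the frame of mark_red between -0.0145 and -0.0095 m and angle between the x axis of block_red and the x axis of mark_red, either way round below 0.045 rad and angle between each of block_red, block_blue, block_yellow's own z axis and vertical below 0.06 rad and x of block_blue in the frame of mark_blue between -0.0022 and 0.002 m and y of block_blue in the frame of mark_blue between -0.0362 and -0.0322 m and z of block_blue in the frame of mark_blue between -0.0145 and -0.0095 m and angle between the x axis of block_blue and the x axis of mark_blue, either way round below 0.045 rad and x of block_yellow in the frame of mark_yellow between -0.0022 and 0.002 m and y of block_yellow in the frame of mark_yellow between -0.0362 and -0.0322 m and z of block_yellow in the frame of mark_yellow between -0.0145 and -0.0095 m and angle between the x axis of block_yellow and the x axis of mark_yellow, either way round below 0.045 rad), for 0.2 s.
3. the keeper is shut in its catch (value of joint keeper below 0.02 rad), for 0.2 s.
At the end, for the whole second after the job is handed in: The keeper is shut in its catch (below 0.02 rad), and every block present lies flat on the jig plate, face up, in the bay of its colour, at most 2 mm from the fence and 2 mm from the side stop, square to within 2.5 degrees, at rest (value of joint keeper below 0.02 rad and x of block_red in the frame of mark_red between -0.0022 and 0.002 m and y of block_red in the frame of mark_red between -0.0362 and -0.0322 m and z of block_red in the frame of mark_red between -0.0145 and -0.0095 m and angle between the x axis of block_red and the x axis of mark_red, either way round below 0.045 rad and angle between each of block_red, block_blue, block_yellow's own z axis and vertical below 0.06 rad and x of block_blue in the frame of mark_blue between -0.0022 and 0.002 m and y of block_blue in the frame of mark_blue between -0.0362 and -0.0322 m and z of block_blue in the frame of mark_blue between -0.0145 and -0.0095 m and angle between the x axis of block_blue and the x axis of mark_blue, either way round below 0.045 rad and x of block_yellow in the frame of mark_yellow between -0.0022 and 0.002 m and y of block_yellow in the frame of mark_yellow between -0.0362 and -0.0322 m and z of block_yellow in the frame of mark_yellow between -0.0145 and -0.0095 m and angle between the x axis of block_yellow and the x axis of mark_yellow, either way round below 0.045 rad and linear speed of each of block_red, block_blue, block_yellow below 0.02 m/s); the robot touches nothing.
It fails at once if the gouge_a is moved by more than 25 mm (distance of gouge_a from where it was at the start of the episode above 0.025 m).
It fails at once if the gouge_b is moved by more than 25 mm (distance of gouge_b from where it was at the start of the episode above 0.025 m).
It fails at once if the eraser is moved by more than 25 mm (distance of eraser from where it was at the start of the episode above 0.025 m).
Of block_red, block_blue, block_yellow only 2 to 3 are there at a start; the rules pass over those that are not, and their reading is None.
At some moment in a run one of block_red, block_blue, block_yellow may be knocked a few centimetres aside while the robot is not near it.
Once in a run the grip may slacken for a moment while it holds something.
It also fails if it takes over 210 s, if anything falls off the work surface, if the arm or the gripper's body presses on something with over 40 N, if the wrist force passes 120 N, or if a joint passes its speed limit or range.

## Robot

A 6-joint arm with a two-finger parallel gripper is mounted at the origin on the work surface. World frame = base frame: x ahead of the robot, y to its left, z up, the work surface at z = 0. Lengths are in m, angles in rad, forces in N, time in s.
With the tool pointing down it reaches from about 0.35 to 0.975 m from the base axis. Payload 4.9 kg.
Tool frame: the origin (TCP) lies at the very end of the fingers, on their centre line; the grasp point (between the pads) lies 19 mm behind it; x points along the fingers, z is the direction in which the jaws open and shut, and the axes are right-handed (so a half turn about x gives the same grasp; the last joint's range is limited). The gripper opens to 85 mm and grips with 20 to 120 N. Pads are 22 mm wide; open, the fingers measure 114 mm over their backs; the gripper's body (76 mm by 85 mm) begins 54 mm behind the grasp point. The pads swing forward as they close: fully open they stand 13 mm farther back than shut.
Start: joints at [1.107, 0.053, 1.613, -0, 1.476, -0.119], TCP at [0.211, 0.588, 0.231] pointing down, gripper open.
Joint ranges: [-3.01, 3.01], [-1.01, 2.22], [0.06, 2.58], [-1.02, 4.17], [0.09, 2.62], [-3.14, 3.14]. Speed limits (rad/s): [2.57, 2.57, 3.14, 3.14, 3.14, 3.14].

## Interface

Orientations are given as a unit quaternion [w, x, y, z].
In Python, from plant import manip, viewer gives the robot as it stands.
- The arm moves only by the shell command python3 -m inch 'ROWS'. ROWS is JSON, a list of rows, each an object with "fingers": the opening, from -1 (shut) to 1 (fully open), so that 0 is half open; "delta_pos": the shift along the tool's x, y, z in cm, a list of three; "twist": the turn, a rotation vector about the tool's x, y, z in degrees, a list of three. A call has 1 to 5 rows; each row shifts and turns the commanded pose from where the row before left it, along the tool's axes as they then stand; what a row does not reach is not made up. A row lasts 1/8 s, in which the tool goes at most 62.5 mm and 10.7 degrees, less where a joint would pass 70% of its speed; a pose out of reach is approached as far as the arm can. A call is refused whole if a number of a shift passes 6.25 or a number of a turn 10.7, either way. A call with a gripper value outside its range is refused whole. The fingers move at their own pace and stop on an object; the grip force is fixed at half the most. Time passes only in rows, so rows that do not move let the fingers close. It gives the time, the measured TCP pose, the force and the opening at its end, in the units of the state.
- manip.state(): the state, without advancing time (a new reading comes with each control period).
- viewer.grab_frame(name): name is "scene" or "side" or "wrist"; returns a dict with "pixels" (480x640x3 uint8, blue, green, red), "range_z" (480x640 float32, m along the optical axis (not along the pixel's ray), 0 where there is no reading), "K" (3x3 intrinsics, pixels), "pose" (4x4, takes a point from camera to world coordinates). Camera axes: x right, y down, z forward; pixel columns grow to the right and rows downward; lengths in m; the calibration is good to about 2 mm. A picture is of the moment at which its call begins.
- manip.job_done(): hands the job in, once; it reports no verdict.
The state is a dict: "time": time; "joint_pos": joint angles; "joint_vel": joint speeds; "joint_efforts": joint torques, N m; "tool_pos": TCP position; "tool_rot": TCP orientation; "contact_force": force on the tool from outside, world axes, zero at the start; "ft_torque": the same for the moment, N m; "gripper_width": opening from 0.0 (shut) to 1.0 (fully open).
Only numpy, scipy, OpenCV 4.12 (cv2) and the standard library are available. Lean on these libraries where they do the work, as an engineer would, in place of code of your own. Each camera call takes 0.05 s, during which the arm holds its last target.

## Working session

There is one attempt and no reset: what is moved stays moved. The work goes in short steps, Python scripts to look and compute and a shell command to move; the robot and the scene stay as the last step left them, time stands still between calls to the robot, and variables do not carry over. Pictures are saved under pics/ and viewed, and the job is handed in when it is done.

```bash
ls; mkdir -p pics; cat > h.py <<'E'
import numpy as np,cv2
from plant import manip,viewer
def grab(n,save=None):
    f=viewer.grab_frame(n)
    if save: cv2.imwrite('pics/%s.png'%save,f['pixels'])
    return f
def ray(f,u,v,z):
    K=f['K'];P=f['pose'];d=P[:3,:3]@np.linalg.solve(K,[u,v,1.]);o=P[:3,3]
    return o+d*(z-o[2])/d[2]
def dep(f,u,v):
    K=f['K'];P=f['pose'];z=f['range_z'][int(v),int(u)]
    return P[:3,:3]@(np.linalg.solve(K,[u,v,1.])*z)+P[:3,3]
def proj(f,p):
    P=f['pose'];c=P[:3,:3].T@(np.array(p)-P[:3,3]);q=f['K']@c;return q[:2]/q[2]
def cloud(f):
    K=f['K'];P=f['pose'];z=f['range_z'];v,u=np.mgrid[:480,:640]
    c=np.stack([(u-K[0,2])/K[0,0]*z,(v-K[1,2])/K[1,1]*z,z],-1)
    return c@P[:3,:3].T+P[:3,3]
E
python3 - <<'E'
from h import *
print(manip.state())
for n in ['scene','side','wrist']:
    f=grab(n,n+'0');print(n,f['pose'].round(3).tolist(),f['K'][0,0])
E
```

```text
pics
{'time': 0.0, 'joint_pos': array([ 1.10694350e+00,  5.33509889e-02,  1.61431095e+00,  1.89486280e-05,
        1.47605266e+00, -1.18954026e-01]), 'joint_vel': array([ 0.00029003, -0.00071371, -0.00018391, -0.00027193,  0.00119141,
        0.00093507]), 'joint_efforts': array([-1.41432665e-03, -3.93660808e+01, -3.70189834e+01, -1.26692903e-04,
        6.91281661e-03, -1.06417292e-05]), 'tool_pos': array([0.21099066, 0.58762488, 0.23005657]), 'tool_rot': array([ 0.57771802, -0.40713483,  0.57904541,  0.40643514]), 'contact_force': array([ 0.14538825, -0.39038911,  0.11654128]), 'ft_torque': array([-0.00812212,  0.0654267 , -0.02670713]), 'gripper_width': 0.9958509518976842}
scene [[-0.739, 0.515, -0.433, 1.021], [0.673, 0.551, -0.493, 0.517], [-0.015, -0.656, -0.754, 0.945], [0.0, 0.0, 0.0, 1.0]] 498.02617634335684
side [[-0.922, -0.276, 0.273, 0.27], [-0.388, 0.635, -0.668, 0.548], [0.011, -0.721, -0.692, 0.689], [0.0, 0.0, 0.0, 1.0]] 436.5058667680291
wrist [[0.338, 0.901, 0.273, 0.141], [0.941, -0.323, -0.1, 0.613], [-0.002, 0.29, -0.957, 0.372], [0.0, 0.0, 0.0, 1.0]] 372.39128607298824
```

View pics/scene0.png

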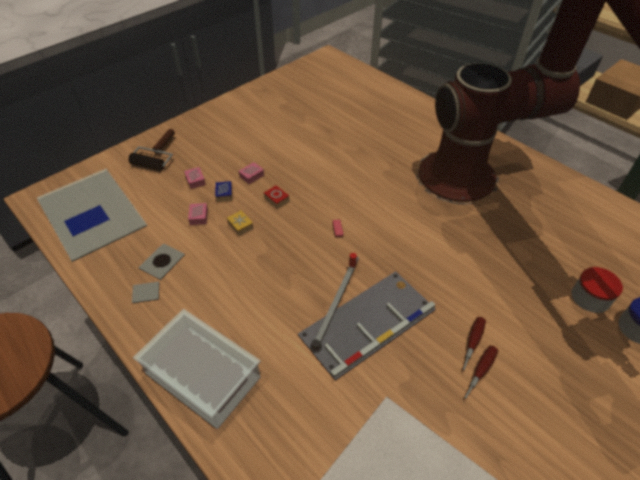

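View pics/side0.png

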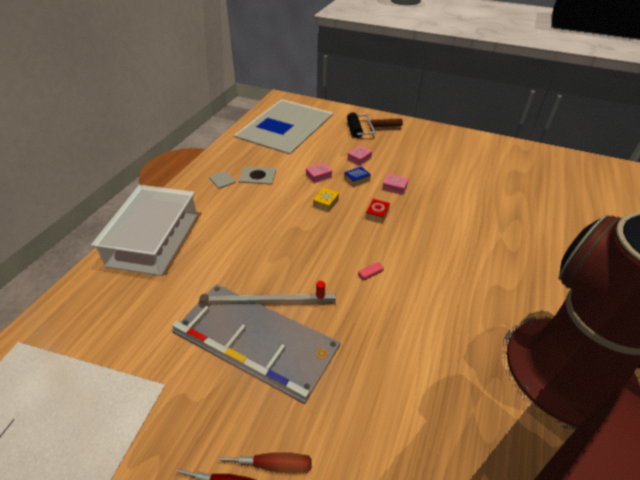

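View pics/wrist0.png

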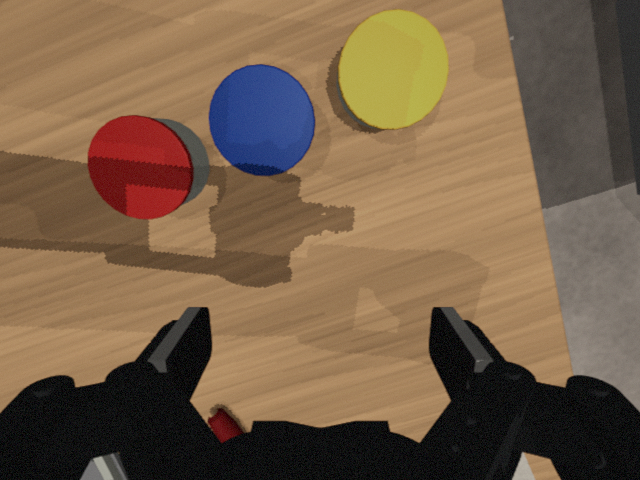

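The scene view shows red (276,196), blue (223,190), yellow (239,222) blocks and three pink look-alikes at (194,177), (252,173) and (198,213). The keeper is part open, with its knob at (352,259). The marks run red, yellow, blue from hinge to far end. The gouges are at (475,345), and the eraser at (338,228).

```bash
cat > loc.py <<'E'
from h import *
def masks(f):
    hsv=cv2.cvtColor(f['pixels'],cv2.COLOR_BGR2HSV);H,S,V=cv2.split(hsv)
    m={'red':((H<6)|(H>176))&(S>200)&(V>90),'yel':(H>20)&(H<32)&(S>170)&(V>120),'blu':(H>110)&(H<128)&(S>140)}
    return m
def run(n,save=None,zmin=0.014,zmax=0.07,amin=15):
    f=grab(n,save);C=cloud(f)
    for k,m in masks(f).items():
        m=m&(C[...,2]>zmin)&(C[...,2]<zmax)
        m=cv2.morphologyEx(m.astype(np.uint8),cv2.MORPH_CLOSE,np.ones((5,5),np.uint8))
        cs,_=cv2.findContours(m,cv2.RETR_EXTERNAL,cv2.CHAIN_APPROX_NONE)
        for c in cs:
            if cv2.contourArea(c)<amin: continue
            mm=np.zeros(m.shape,np.uint8);cv2.drawContours(mm,[c],-1,1,-1)
            z=np.median(C[mm>0][:,2])
            P=np.array([ray(f,u,v,z)[:2] for u,v in c[:,0]])
            (cx,cy),(w,h),a=cv2.minAreaRect((P*1000).astype(np.float32))
            print(n,k,'px',c[:,0].mean(0).round(),'ctr',round(cx,1),round(cy,1),'size',round(w,1),round(h,1),'ang',round(a,1),'z',(z*1000).round(1))
    return f
if __name__=='__main__':
    run('scene');run('side')
E
python3 loc.py
python3 - <<'E'
from h import *
for n,x0,x1,y0,y1 in [('scene',170,370,150,270),('side',280,440,130,290)]:
    f=grab(n);c=f['pixels'][y0:y1,x0:x1];cv2.imwrite('pics/crop_%s.png'%n,cv2.resize(c,None,fx=4 if n=='scene' else 3.7,fy=4 if n=='scene' else 3.7,interpolation=cv2.INTER_CUBIC))
E
```

```text
scene red px [595. 288.] ctr 147.7 460.6 size 51.1 34.2 ang 64.6 z 59.1
scene red px [608. 280.] ctr 103.8 468.1 size 73.1 36.2 ang 70.1 z 59.4
scene yel px [384. 336.] ctr 548.2 217.9 size 7.2 28.4 ang 80.0 z 21.1
scene yel px [243. 223.] ctr 568.1 -247.6 size 17.1 37.7 ang 88.8 z 22.0
scene blu px [637. 308.] ctr 133.0 539.2 size 51.1 15.3 ang 24.3 z 59.4
side red px [220. 478.] ctr 464.5 396.0 size 28.5 6.5 ang 23.0 z 23.4
side red px [262. 460.] ctr 422.0 353.5 size 23.8 11.0 ang 23.1 z 22.3
side red px [196. 334.] ctr 631.4 207.5 size 10.3 35.1 ang 84.9 z 21.8
side red px [320. 288.] ctr 455.8 45.1 size 13.4 37.1 ang 22.3 z 55.1
side red px [378. 208.] ctr 433.2 -270.4 size 43.0 57.2 ang 0.6 z 23.2
side yel px [235. 355.] ctr 545.9 216.4 size 11.5 38.2 ang 85.2 z 21.7
side yel px [326. 196.] ctr 564.5 -261.2 size 58.7 45.8 ang 84.2 z 23.2
side blu px [357. 174.] ctr 524.4 -385.9 size 53.8 41.9 ang 54.4 z 22.8
```

View pics/crop_scene.png

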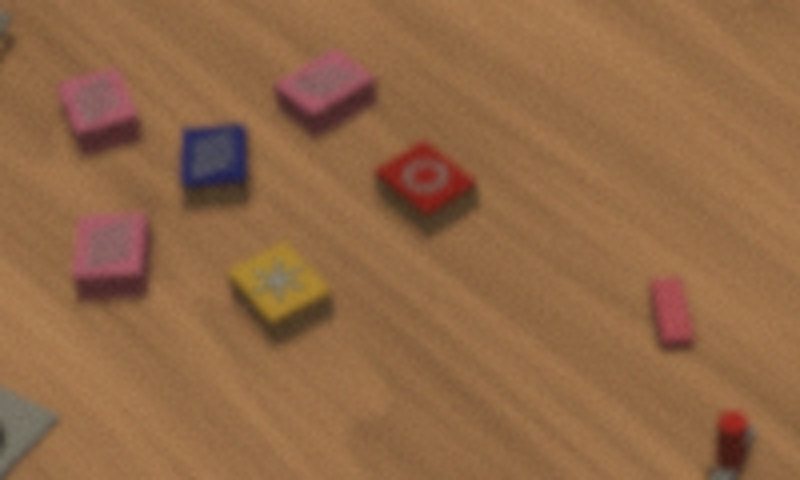

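View pics/crop_side.png

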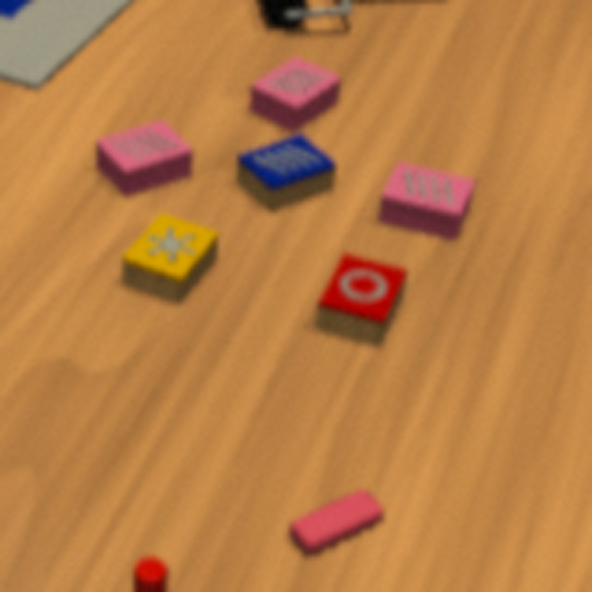

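Only (223,190) is a true blue block: blue face and plywood sides. The three pink ones stay. Now a planner helper that turns target poses into tool-axis numbers.

```bash
cat > go.py <<'E'
# usage: go.py x y z(mm) jawdir_deg ; prints remaining delta in tool axes (cm) and twist (deg)
import sys
from h import *
from scipy.spatial.transform import Rotation as R
x,y,z,a=map(float,sys.argv[1:5])
s=manip.state();q=s['tool_rot'];T=R.from_quat([q[1],q[2],q[3],q[0]]);M=T.as_matrix()
b=np.deg2rad(a);best=None
for k in (0,np.pi):
    zz=np.array([np.cos(b+k),np.sin(b+k),0]);xx=np.array([0,0,-1.]);G=np.stack([xx,np.cross(zz,xx),zz],1)
    rv=R.from_matrix(M.T@G).as_rotvec(degrees=True)
    if best is None or np.linalg.norm(rv)<np.linalg.norm(best[0]): best=(rv,G)
d=np.array([x,y,z])/1000-s['tool_pos']
print('t%.2f pos'%s['time'],(s['tool_pos']*1000).round(1),'F',s['contact_force'].round(1),'w',round(s['gripper_width'],3),'j6',s['joint_pos'][5].round(2))
print('delta now-axes cm',(M.T@d*100).round(2),'after-turn axes',(best[1].T@d*100).round(2),'twist',best[0].round(2),'toolz',M[:,2].round(3))
E
python3 go.py 520 140 300 -5.5
```

```text
t0.35 pos [211.2 588.1 231. ] F [ 0.   0.5 -0.3] w 0.996 j6 -0.12
delta now-axes cm [ -6.88 -44.21 -31.74] after-turn axes [ -6.9  -41.64  35.03] twist [ 7.575e+01 -2.000e-02  1.000e-02] toolz [ 0.338  0.941 -0.   ]
```

```bash
python3 -m inch '[{"fingers":0.3,"delta_pos":[-0.7,-4.4,-3.2],"twist":[0,0,0]},{"fingers":0.3,"delta_pos":[-0.7,-4.4,-3.2],"twist":[0,0,0]},{"fingers":0.3,"delta_pos":[-0.7,-4.4,-3.2],"twist":[0,0,0]},{"fingers":0.3,"delta_pos":[-0.7,-4.4,-3.2],"twist":[0,0,0]},{"fingers":0.3,"delta_pos":[-0.7,-4.4,-3.2],"twist":[0,0,0]}]'
python3 -m inch '[{"fingers":0.3,"delta_pos":[-0.7,-4.4,-3.2],"twist":[0,0,0]},{"fingers":0.3,"delta_pos":[-0.7,-4.4,-3.2],"twist":[0,0,0]},{"fingers":0.3,"delta_pos":[-0.7,-4.4,-3.2],"twist":[0,0,0]},{"fingers":0.3,"delta_pos":[-0.7,-4.4,-3.2],"twist":[0,0,0]},{"fingers":0.3,"delta_pos":[-0.7,-4.4,-3.2],"twist":[0,0,0]}]'
python3 -m inch '[{"fingers":0.3,"delta_pos":[0,0,0],"twist":[10,0,0]},{"fingers":0.3,"delta_pos":[0,0,0],"twist":[10,0,0]},{"fingers":0.3,"delta_pos":[0,0,0],"twist":[10,0,0]},{"fingers":0.3,"delta_pos":[0,0,0],"twist":[10,0,0]},{"fingers":0.3,"delta_pos":[0,0,0],"twist":[10,0,0]}]'
python3 go.py 520 140 300 -5.5
```

```text
time: 0.98
tool_pos: [0.3649, 0.3618, 0.2667]
tool_rot: [0.579, -0.407, 0.578, 0.407]
contact_force: [0.5, 0.7, 0.1]
gripper_width: 0.647
time: 1.6
tool_pos: [0.518, 0.1367, 0.3018]
tool_rot: [0.579, -0.407, 0.578, 0.407]
contact_force: [-0.0, -0.2, 0.3]
gripper_width: 0.653
time: 2.22
tool_pos: [0.5172, 0.1383, 0.3013]
tool_rot: [0.696, -0.122, 0.696, 0.122]
contact_force: [-0.2, -0.4, 0.7]
gripper_width: 0.65
t2.23 pos [517.2 138.3 301.3] F [-0.2 -0.4  0.7] w 0.65 j6 -0.23
delta now-axes cm [0.13 0.07 0.33] after-turn axes [0.13 0.2  0.27] twist [25.41  0.   -0.  ] toolz [0.94  0.341 0.   ]
```

```bash
python3 -m inch '[{"fingers":0.3,"delta_pos":[0,0,0],"twist":[10,0,0]},{"fingers":0.3,"delta_pos":[0,0,0],"twist":[10,0,0]},{"fingers":0.3,"delta_pos":[0,0,0],"twist":[5.4,0,0]},{"fingers":0.3,"delta_pos":[0,0,0],"twist":[0,0,0]}]'
python3 - <<'E'
from h import *
f=grab('wrist','wrist1');print(f['pose'].round(3).tolist())
f=grab('side','side1')
E
```

```text
time: 2.72
tool_pos: [0.5172, 0.1383, 0.3014]
tool_rot: [0.706, 0.031, 0.706, -0.031]
contact_force: [-0.2, 0.6, -0.3]
gripper_width: 0.649
[[0.996, -0.085, -0.025, 0.524], [-0.089, -0.953, -0.289, 0.212], [0.001, 0.29, -0.957, 0.443], [0.0, 0.0, 0.0, 1.0]]
```

View pics/wrist1.png

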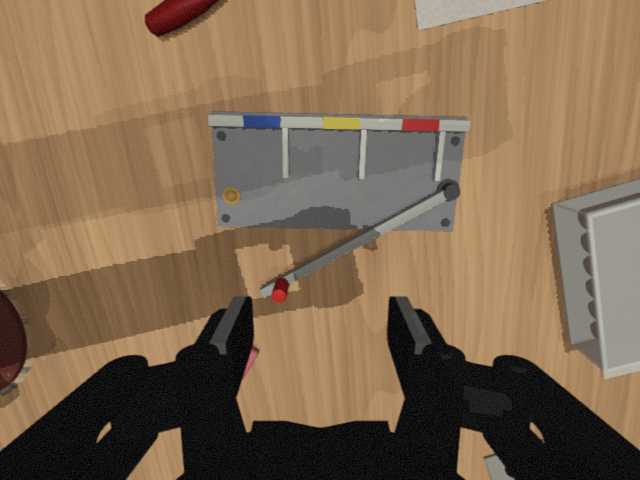

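The wrist view shows the whole jig: marks blue (262,122), yellow (341,123), red (420,125), hinge (451,190), knob (281,290) and catch ball (231,196). Next I fit the jig.

```bash
python3 - <<'E'
from h import *
f=grab('wrist');hsv=cv2.cvtColor(f['pixels'],cv2.COLOR_BGR2HSV);H,S,V=cv2.split(hsv)
M={'red':((H<6)|(H>174))&(S>150)&(V>80),'yel':(H>18)&(H<34)&(S>150)&(V>80),'blu':(H>105)&(H<130)&(S>120)}
src=[];dst=[]
for k,mx in [('blu',-90),('yel',-4),('red',82)]:
    m=M[k].astype(np.uint8);m[140:]=0;m[:105]=0
    cs,_=cv2.findContours(m,cv2.RETR_EXTERNAL,cv2.CHAIN_APPROX_NONE);c=max(cs,key=cv2.contourArea)
    P=np.array([ray(f,u,v,.0215)[:2]*1000 for u,v in c[:,0]]);r=cv2.minAreaRect(P.astype(np.float32));print(k,np.round(r[0],1),np.round(r[1],1),round(r[2],1))
    src.append([mx,56]);dst.append(r[0])
src=np.array(src,float);dst=np.array(dst)
d=dst[2]-dst[0];a=np.arctan2(d[1],d[0]);Rm=np.array([[np.cos(a),-np.sin(a)],[np.sin(a),np.cos(a)]])
O=(dst-src@Rm.T).mean(0);print('len',np.linalg.norm(d),'ang',np.rad2deg(a),'O',O, 'res',(dst-src@Rm.T-O).round(1).tolist())
# knob top
m=M['red'].astype(np.uint8);m[:270]=0;m[305:]=0;m[:,:265]=0;m[:,300:]=0
C=cloud(f);sel=(m>0)&(C[...,2]>.055)&(C[...,2]<.066);print('knob',np.median(C[sel],0)*1000,sel.sum(), 'hinge jig', (O+Rm@[124,-16]).round(1))
print('hinge px',dep(f,451,190)*1000,'plate z',C[170,330]*1000,'ball',dep(f,231,196)*1000,(O+Rm@[-130,-28]))
for u,v in [(216,134),(463,140),(218,229),(453,231)]:
    print('corner',Rm.T@(ray(f,u,v,.008)[:2]*1000-O))
k=np.median(C[sel],0)[:2]*1000-(O+Rm@[124,-16]);print(np.linalg.norm(k),np.deg2rad((np.rad2deg(np.arctan2(k[1],k[0]))-180-np.rad2deg(a))%360))
E
```

```text
blu [461.7 225.6] [11.3 38.1] 84.9
yel [547.  216.5] [10.3 36.8] 84.9
red [632.3 207.4] [11.3 38.3] 84.9
len 171.53386986384643 ang -6.103686322428121 O [545.03906717 160.39087945] res [[0.2, -0.0], [0.0, 0.0], [-0.2, 0.0]]
knob [461.32479383  38.30401993  58.93013652] 173 hinge jig [666.6 131.3]
hinge px [665.15593161 133.76368105  24.44965422] plate z [531.38510076 166.19860866   7.15020327] ball [414.16983072 147.2600215   13.01409095] [412.79883822 146.37225439]
corner [-143.14312494   41.97361969]
corner [134.86883475  40.46723183]
corner [-147.68111785  -68.32477147]
corner [136.52054543 -65.77103982]
225.38834517975798 0.531824495965505
```

```bash
python3 go.py 460.5 38.5 75 -6.1
```

```text
t2.88 pos [517.2 138.3 301.3] F [ 0.1  0.2 -0.2] w 0.649 j6 0.21
delta now-axes cm [ 22.63 -10.44  -4.76] after-turn axes [ 22.63 -10.53  -4.58] twist [ 1.01  0.   -0.  ] toolz [ 0.996 -0.089  0.   ]
```

```bash
python3 -m inch '[{"fingers":0.3,"delta_pos":[0,0,0],"twist":[1,0,0]},{"fingers":0.3,"delta_pos":[0,-5.25,-2.3],"twist":[0,0,0]},{"fingers":0.3,"delta_pos":[0,-5.25,-2.3],"twist":[0,0,0]},{"fingers":0.2,"delta_pos":[6,0,0],"twist":[0,0,0]},{"fingers":0.2,"delta_pos":[6,0,0],"twist":[0,0,0]}]'
python3 -m inch '[{"fingers":0.2,"delta_pos":[6,0,0],"twist":[0,0,0]},{"fingers":0.2,"delta_pos":[4.6,0,0],"twist":[0,0,0]},{"fingers":0.2,"delta_pos":[0,0,0],"twist":[0,0,0]}]'
python3 go.py 460.5 38.5 29 -6.1
python3 - <<'E'
from h import *
f=grab('wrist','wrist2');f=grab('side');cv2.imwrite('pics/s2.png',cv2.resize(f['pixels'][200:400,170:420],None,fx=3,fy=3))
E
```

```text
time: 3.5
tool_pos: [0.4608, 0.0381, 0.1813]
tool_rot: [0.708, 0.039, 0.705, -0.039]
contact_force: [1.1, -0.4, 0.4]
gripper_width: 0.603
time: 3.88
tool_pos: [0.4566, 0.0391, 0.0713]
tool_rot: [0.703, 0.038, 0.709, -0.038]
contact_force: [-0.6, -0.3, 0.8]
gripper_width: 0.598
t3.88 pos [456.6  39.1  71.3] F [-0.6 -0.3  0.8] w 0.598 j6 0.03
delta now-axes cm [ 4.23 -0.02  0.44] after-turn axes [ 4.23 -0.02  0.4 ] twist [-0.06 -0.53  0.02] toolz [ 0.994 -0.107 -0.009]
```

View pics/wrist2.png

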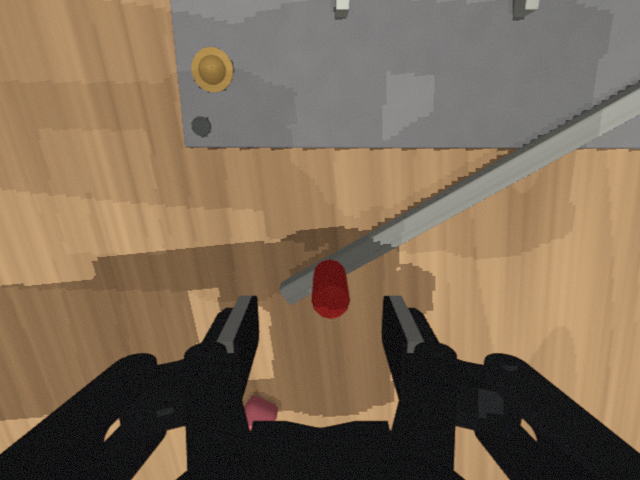

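View pics/s2.png

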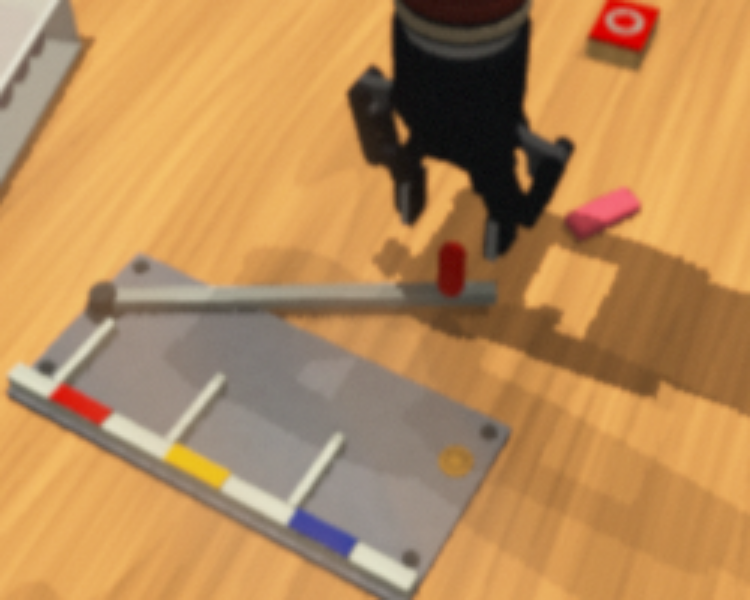

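```bash
python3 -m inch '[{"fingers":0.2,"delta_pos":[0,0,0.3],"twist":[0,0,0]},{"fingers":0.2,"delta_pos":[2.1,0,0],"twist":[0,0,0]},{"fingers":0.2,"delta_pos":[2.1,0,0],"twist":[0,0,0]},{"fingers":0.2,"delta_pos":[0,0,0],"twist":[0,0,0]},{"fingers":-1,"delta_pos":[0,0,0],"twist":[0,0,0]}]'
python3 -m inch '[{"fingers":-1,"delta_pos":[0,0,0],"twist":[0,0,0]},{"fingers":-1,"delta_pos":[0,0,0],"twist":[0,0,0]},{"fingers":-1,"delta_pos":[0,0,0],"twist":[0,0,0]},{"fingers":-1,"delta_pos":[0,0,0],"twist":[0,0,0]}]'
python3 go.py 460.5 38.5 29 -6.1
python3 - <<'E'
import numpy as np
h=np.array([666.6,131.3]);O=np.array([545,160.4]);a=np.deg2rad(-6.1)
G=np.array([[0,0,-1],[0,0,0],[0,0,0]])
zz=np.array([np.cos(a),np.sin(a),0]);xx=np.array([0,0,-1.]);yy=np.cross(zz,xx)
p=None
for t in np.linspace(.532,1.43,11):
    q=h+226*np.array([np.cos(np.pi+a+t),np.sin(np.pi+a+t)]);q=np.r_[q,0]
    if p is not None: print(round(t,2),q.round(1),'y',((q-p)@yy/10).round(2),'z',((q-p)@zz/10).round(2))
    p=q
E
```

```text
time: 4.6
tool_pos: [0.4648, 0.0384, 0.0353]
tool_rot: [0.707, 0.038, 0.705, -0.038]
contact_force: [1.2, 0.3, 0.6]
gripper_width: 0.398
time: 5.1
tool_pos: [0.4628, 0.0379, 0.0348]
tool_rot: [0.705, 0.037, 0.707, -0.038]
contact_force: [-6.6, -2.6, 6.8]
gripper_width: 0.188
t5.10 pos [462.8  37.9  34.8] F [-6.6 -2.6  6.8] w 0.188 j6 0.03
delta now-axes cm [ 0.58  0.04 -0.24] after-turn axes [ 0.58  0.04 -0.24] twist [-0.03 -0.1   0.11] toolz [ 0.994 -0.107 -0.002]
0.62 [470.   19.9   0. ] y -1.7 z 1.11
0.71 [480.7   2.7   0. ] y -1.59 z 1.25
0.8 [493.  -13.4   0. ] y -1.48 z 1.39
0.89 [506.7 -28.4   0. ] y -1.34 z 1.52
0.98 [521.7 -42.1   0. ] y -1.2 z 1.63
1.07 [537.8 -54.4   0. ] y -1.05 z 1.73
1.16 [555.  -65.2   0. ] y -0.89 z 1.82
1.25 [573.  -74.4   0. ] y -0.72 z 1.89
1.34 [591.9 -82.    0. ] y -0.55 z 1.95
1.43 [611.3 -87.8   0. ] y -0.37 z 1.99
```

```bash
python3 -m inch '[{"fingers":-1,"delta_pos":[0,-1.7,1.1],"twist":[0,0,0]},{"fingers":-1,"delta_pos":[0,-1.6,1.25],"twist":[0,0,0]},{"fingers":-1,"delta_pos":[0,-1.5,1.4],"twist":[0,0,0]}]'
python3 -m inch '[{"fingers":-1,"delta_pos":[0,-1.35,1.5],"twist":[0,0,0]},{"fingers":-1,"delta_pos":[0,-1.2,1.65],"twist":[0,0,0]},{"fingers":-1,"delta_pos":[0,-1.05,1.75],"twist":[0,0,0]}]'
```

```text
time: 5.48
tool_pos: [0.4954, -0.0146, 0.0348]
tool_rot: [0.706, 0.037, 0.707, -0.038]
contact_force: [-3.0, 0.4, 3.8]
gripper_width: 0.19
time: 5.85
tool_pos: [0.5401, -0.0568, 0.0348]
tool_rot: [0.705, 0.036, 0.707, -0.039]
contact_force: [-6.2, -3.8, 4.7]
gripper_width: 0.189
```

```bash
python3 -m inch '[{"fingers":-1,"delta_pos":[0,-0.9,1.8],"twist":[0,0,0]},{"fingers":-1,"delta_pos":[0,-0.7,1.9],"twist":[0,0,0]},{"fingers":-1,"delta_pos":[0,-0.55,1.95],"twist":[0,0,0]},{"fingers":-1,"delta_pos":[0,0,0],"twist":[0,0,0]},{"fingers":-1,"delta_pos":[0,0,0],"twist":[0,0,0]}]'; python3 go.py 591.9 -82 35 -6.1
```

```text
time: 6.48
tool_pos: [0.5943, -0.0861, 0.0349]
tool_rot: [0.706, 0.035, 0.706, -0.041]
contact_force: [-4.5, -12.8, 2.4]
gripper_width: 0.19
t6.47 pos [594.3 -86.1  34.9] F [ -4.5 -12.8   2.4] w 0.19 j6 -0.15
delta now-axes cm [-0.02  0.38 -0.28] after-turn axes [-0.01  0.38 -0.28] twist [-0.01  0.02  0.48] toolz [ 0.994 -0.106  0.   ]
```

```bash
python3 -m inch '[{"fingers":0.2,"delta_pos":[0,0,0],"twist":[0,0,0]},{"fingers":0.2,"delta_pos":[0,0,0],"twist":[0,0,0]},{"fingers":0.3,"delta_pos":[0,0,0],"twist":[0,0,0]},{"fingers":0.3,"delta_pos":[-4,0,0],"twist":[0,0,0]},{"fingers":0.3,"delta_pos":[-5,0,0],"twist":[0,0,0]}]'
python3 - <<'E'
from h import *
grab('side','side3')
E
python3 loc.py | grep side; python3 go.py 433 -270 60 0.6
```

```text
time: 7.1
tool_pos: [0.5928, -0.081, 0.1227]
tool_rot: [0.705, 0.038, 0.707, -0.037]
contact_force: [0.5, 0.4, -0.1]
gripper_width: 0.652
side red px [230. 478.] ctr 451.5 390.6 size 56.5 6.5 ang 23.0 z 23.7
side red px [261. 461.] ctr 422.1 354.6 size 24.2 11.5 ang 16.3 z 22.0
side red px [196. 334.] ctr 631.6 208.0 size 10.3 34.9 ang 82.6 z 21.6
side red px [285. 232.] ctr 589.1 -76.6 size 11.0 45.3 ang 25.6 z 49.4
side red px [378. 208.] ctr 433.3 -270.1 size 42.8 57.1 ang 0.6 z 23.5
side yel px [235. 355.] ctr 545.9 216.4 size 11.5 38.2 ang 85.2 z 21.6
side yel px [326. 196.] ctr 564.5 -261.3 size 58.9 45.8 ang 84.2 z 23.1
side blu px [357. 174.] ctr 524.3 -385.5 size 53.8 41.9 ang 54.4 z 23.1
t7.25 pos [596.8 -82.  127.8] F [-0.1 -0.4 -0.1] w 0.649 j6 -0.15
delta now-axes cm [  6.68 -20.43 -14.33] after-turn axes [  6.78 -18.63 -16.57] twist [-6.72  0.46  0.09] toolz [ 0.994 -0.107  0.008]
```

View pics/side3.png

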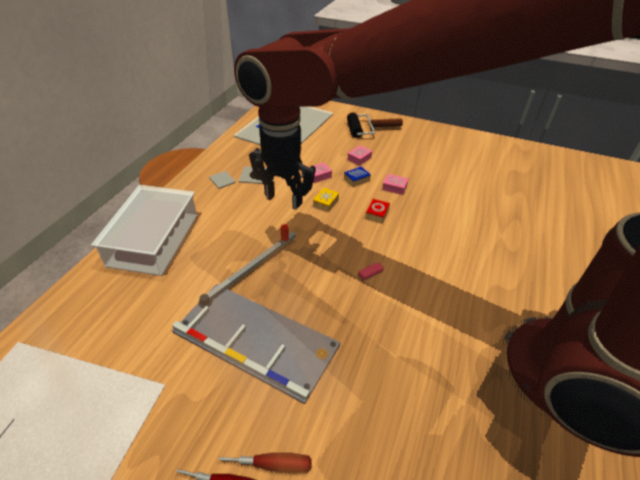

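Keeper is wide open (knob at (285,232)). Red first; its crop was shown above: red face with ring and plywood sides at scene (276,196).

```bash
python3 -m inch '[{"fingers":0.5,"delta_pos":[0,0,0],"twist":[-6.7,0,0]},{"fingers":0.5,"delta_pos":[0,-4.65,-4.1],"twist":[0,0,0]},{"fingers":0.5,"delta_pos":[0,-4.65,-4.1],"twist":[0,0,0]},{"fingers":0.5,"delta_pos":[0,-4.65,-4.1],"twist":[0,0,0]},{"fingers":0.5,"delta_pos":[0,-4.65,-4.1],"twist":[0,0,0]}]'
python3 -m inch '[{"fingers":0.5,"delta_pos":[3,0,0],"twist":[0,0,0]},{"fingers":0.5,"delta_pos":[0,0,0],"twist":[0,0,0]},{"fingers":0.5,"delta_pos":[0,0,0],"twist":[0,0,0]}]'
cat > w.py <<'E'
# wrist look: top-face blobs of colour at height z (mm)
import sys
from h import *
z=float(sys.argv[2])/1000
f=grab('wrist',sys.argv[1]);hsv=cv2.cvtColor(f['pixels'],cv2.COLOR_BGR2HSV);H,S,V=cv2.split(hsv)
M={'red':((H<6)|(H>174))&(S>170)&(V>70),'yel':(H>18)&(H<34)&(S>150)&(V>80),'blu':(H>105)&(H<130)&(S>120)}
C=cloud(f)
for k,m in M.items():
    m=(m&(abs(C[...,2]-z)<.006)).astype(np.uint8);m=cv2.morphologyEx(m,cv2.MORPH_CLOSE,np.ones((5,5),np.uint8))
    cs,_=cv2.findContours(m,cv2.RETR_EXTERNAL,cv2.CHAIN_APPROX_NONE)
    for c in cs:
        if cv2.contourArea(c)<200: continue
        P=np.array([ray(f,u,v,z)[:2]*1000 for u,v in c[:,0]]).astype(np.float32);r=cv2.minAreaRect(P)
        print(k,c[:,0].mean(0).round(),'ctr',np.round(r[0],1),'size',np.round(r[1],1),'ang',round(r[2],1))
E
python3 w.py w4 23; python3 go.py 433 -270 12 0.6
```

```text
time: 7.88
tool_pos: [0.4299, -0.2696, 0.1219]
tool_rot: [0.707, -0.003, 0.708, 0.004]
contact_force: [1.2, -0.9, 0.3]
gripper_width: 0.749
time: 8.25
tool_pos: [0.432, -0.2686, 0.0931]
tool_rot: [0.707, -0.003, 0.707, 0.004]
contact_force: [-0.5, 0.4, -0.7]
gripper_width: 0.747
red [326. 262.] ctr [ 435.6 -272.6] size [56.2 43.4] ang 89.6
yel [543. 248.] ctr [ 565.2 -262.6] size [56.4 46. ] ang 84.1
t8.30 pos [ 432.5 -268.8   93.8] F [0.2 0.4 0.5] w 0.75 j6 -0.71
delta now-axes cm [ 8.18 -0.12  0.05] after-turn axes [ 8.18 -0.12  0.05] twist [0.03 0.02 0.01] toolz [1.    0.011 0.   ]
```

View pics/w4.png

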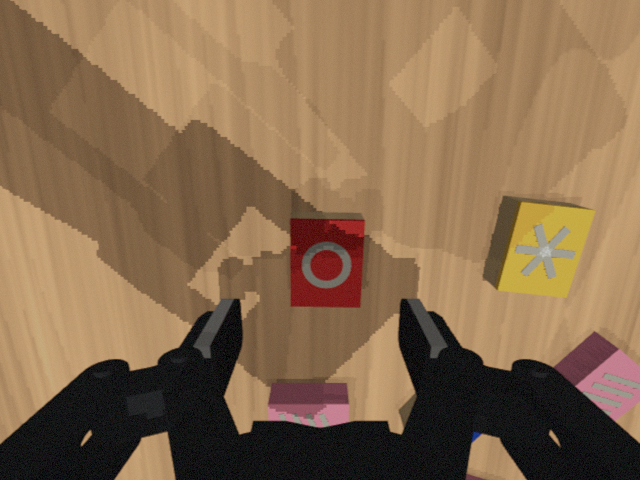

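```bash
python3 -m inch '[{"fingers":0.5,"delta_pos":[4,-0.25,0.2],"twist":[0,0,0]},{"fingers":0.5,"delta_pos":[3.2,0,0],"twist":[0,0,0]},{"fingers":0.5,"delta_pos":[0.9,0,0],"twist":[0,0,0]},{"fingers":0.5,"delta_pos":[0,0,0],"twist":[0,0,0]},{"fingers":-1,"delta_pos":[0,0,0],"twist":[0,0,0]}]'; python3 go.py 434.3 -271.3 12 0.6
python3 -m inch '[{"fingers":-1,"delta_pos":[0,0,0],"twist":[0,0,0]},{"fingers":-1,"delta_pos":[0,0,0],"twist":[0,0,0]},{"fingers":-1,"delta_pos":[0,0,0],"twist":[0,0,0]},{"fingers":-1,"delta_pos":[-4,0,0],"twist":[0,0,0]},{"fingers":-1,"delta_pos":[-5,0,0],"twist":[0,0,0]}]'; python3 w.py w5 110;python3 go.py 628 174 60 -6.1; python3 loc.py | grep side
```

```text
time: 8.93
tool_pos: [0.4351, -0.2725, 0.0141]
tool_rot: [0.708, -0.004, 0.706, 0.003]
contact_force: [-0.4, 0.4, -0.3]
gripper_width: 0.551
t8.93 pos [ 435.1 -272.5   14.1] F [-0.4  0.4 -0.3] w 0.551 j6 -0.71
delta now-axes cm [ 0.21  0.12 -0.08] after-turn axes [ 0.21  0.12 -0.08] twist [-0.03  0.14  0.12] toolz [1.    0.01  0.002]
time: 9.55
tool_pos: [0.4328, -0.271, 0.1023]
tool_rot: [0.706, -0.003, 0.708, 0.004]
contact_force: [1.1, -0.0, -0.7]
gripper_width: 0.49
red [320. 317.] ctr [ 432.7 -271.2] size [43.7 57.2] ang 0.2
t9.60 pos [ 437.  -274.3  111.1] F [ 4.1 -2.7  4.8] w 0.491 j6 -0.71
delta now-axes cm [ 4.95 44.68 19.49] after-turn axes [ 5.11 46.61 14.23] twist [6.65 0.5  0.39] toolz [1.    0.01  0.008]
side red px [229. 478.] ctr 453.4 391.5 size 52.3 6.5 ang 23.0 z 24.0
side red px [262. 460.] ctr 421.2 353.8 size 25.1 12.4 ang 23.1 z 22.2
side red px [196. 334.] ctr 631.4 207.4 size 10.3 35.1 ang 84.9 z 21.7
side red px [285. 232.] ctr 589.0 -73.9 size 13.1 41.9 ang 25.1 z 53.1
side yel px [235. 355.] ctr 546.2 216.8 size 11.5 37.9 ang 83.3 z 21.6
side yel px [326. 196.] ctr 565.0 -261.2 size 59.0 44.8 ang 84.2 z 23.1
side blu px [357. 173.] ctr 523.7 -386.6 size 56.4 41.5 ang 54.4 z 23.1
```

View pics/w5.png

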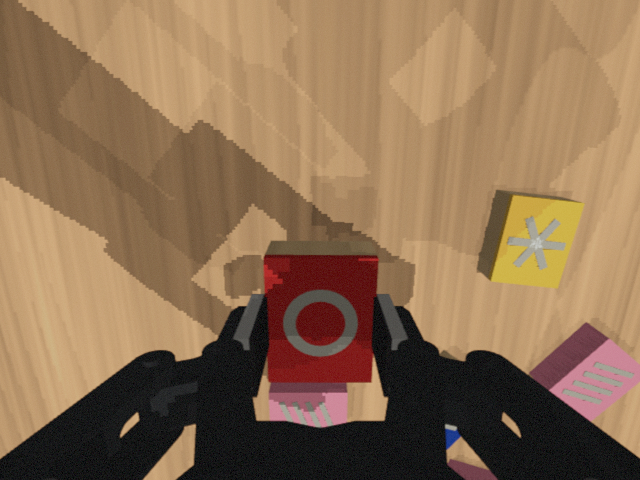

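```bash
python3 -m inch '[{"fingers":-1,"delta_pos":[0,0,0],"twist":[6.7,0,0]},{"fingers":-1,"delta_pos":[0,5.8,1.75],"twist":[0,0,0]},{"fingers":-1,"delta_pos":[0,5.8,1.75],"twist":[0,0,0]},{"fingers":-1,"delta_pos":[0,5.8,1.75],"twist":[0,0,0]},{"fingers":-1,"delta_pos":[0,5.8,1.75],"twist":[0,0,0]}]';python3 -m inch '[{"fingers":-1,"delta_pos":[0,5.8,1.75],"twist":[0,0,0]},{"fingers":-1,"delta_pos":[0,5.8,1.75],"twist":[0,0,0]},{"fingers":-1,"delta_pos":[0,5.8,1.75],"twist":[0,0,0]},{"fingers":-1,"delta_pos":[0,5.3,1.6],"twist":[0,0,0]},{"fingers":-1,"delta_pos":[0,0,0],"twist":[0,0,0]}]'; python3 -m inch '[{"fingers":-1,"delta_pos":[0,0,0],"twist":[0,0,0]}]'; python3 w.py w6 110;python3 go.py 625.4 168.9 25 -6.1
```

```text
time: 10.32
tool_pos: [0.5278, -0.0466, 0.1008]
tool_rot: [0.705, 0.038, 0.707, -0.038]
contact_force: [1.0, -0.8, -0.5]
gripper_width: 0.49
time: 10.95
tool_pos: [0.6204, 0.173, 0.1004]
tool_rot: [0.705, 0.036, 0.707, -0.036]
contact_force: [-0.1, -1.0, -1.6]
gripper_width: 0.492
time: 11.08
tool_pos: [0.6196, 0.1695, 0.1005]
tool_rot: [0.705, 0.037, 0.707, -0.038]
contact_force: [0.8, 0.1, 0.5]
gripper_width: 0.494
red [320. 317.] ctr [619.7 170.4] size [56.3 43.1] ang 83.3
t11.12 pos [619.7 168.9 100.9] F [ 0.2 -0.2 -1.2] w 0.493 j6 0.26
delta now-axes cm [7.59 0.07 0.58] after-turn axes [7.59 0.06 0.57] twist [-0.09 -0.14  0.06] toolz [ 0.994 -0.108 -0.002]
```

View pics/w6.png

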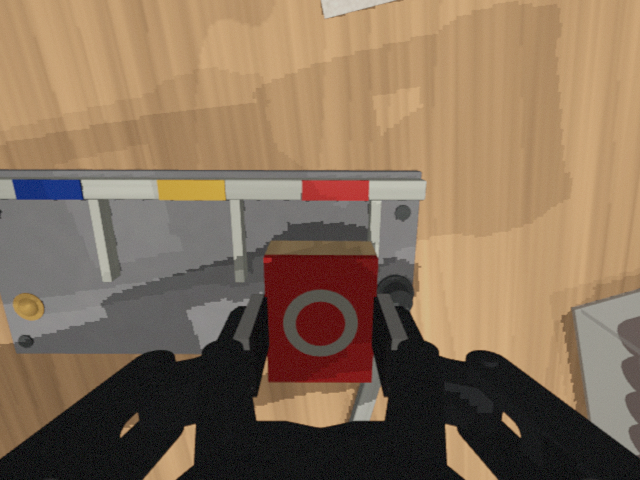

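```bash
python3 -m inch '[{"fingers":-1,"delta_pos":[4,-0.1,0.5],"twist":[0,0,0]},{"fingers":-1,"delta_pos":[3,0,0],"twist":[0,0,0]},{"fingers":-1,"delta_pos":[0.6,0,0],"twist":[0,0,0]},{"fingers":-1,"delta_pos":[0,0,0],"twist":[0,0,0]},{"fingers":-1,"delta_pos":[0,0,0],"twist":[0,0,0]}]'; python3 go.py 627 172 20 -6.1
```

```text
time: 11.75
tool_pos: [0.6269, 0.1681, 0.0283]
tool_rot: [0.707, 0.038, 0.705, -0.038]
contact_force: [0.1, 0.6, 0.4]
gripper_width: 0.49
t11.75 pos [626.9 168.1  28.3] F [0.1 0.6 0.4] w 0.49 j6 0.26
delta now-axes cm [ 0.83  0.39 -0.04] after-turn axes [ 0.83  0.39 -0.03] twist [-0.08  0.18 -0.05] toolz [ 0.994 -0.108  0.003]
```

```bash
python3 -m inch '[{"fingers":-1,"delta_pos":[0.5,0,0],"twist":[0,0,0]},{"fingers":-1,"delta_pos":[0,0,0],"twist":[0,0,0]}]';python3 -m inch '[{"fingers":-1,"delta_pos":[0.15,0,0],"twist":[0,0,0]},{"fingers":-1,"delta_pos":[0,0,0],"twist":[0,0,0]}]'; python3 -m inch '[{"fingers":-1,"delta_pos":[0.15,0,0],"twist":[0,0,0]},{"fingers":-1,"delta_pos":[0,0,0],"twist":[0,0,0]}]'
```

```text
time: 12.0
tool_pos: [0.6269, 0.1684, 0.0227]
tool_rot: [0.707, 0.038, 0.705, -0.038]
contact_force: [1.9, -0.6, 1.9]
gripper_width: 0.493
time: 12.25
tool_pos: [0.6269, 0.1685, 0.0226]
tool_rot: [0.707, 0.038, 0.705, -0.038]
contact_force: [-2.8, -1.3, 10.5]
gripper_width: 0.493
time: 12.5
tool_pos: [0.627, 0.1685, 0.0226]
tool_rot: [0.707, 0.038, 0.706, -0.038]
contact_force: [-6.6, -1.7, 17.3]
gripper_width: 0.494
```

```bash
python3 -m inch '[{"fingers":-1,"delta_pos":[-0.25,0,0],"twist":[0,0,0]},{"fingers":-1,"delta_pos":[0,0.3,0],"twist":[0,0,0]},{"fingers":-1,"delta_pos":[0,0.2,0],"twist":[0,0,0]},{"fingers":-1,"delta_pos":[0,0,0],"twist":[0,0,0]}]';python3 -m inch '[{"fingers":-1,"delta_pos":[0,0.2,0],"twist":[0,0,0]},{"fingers":-1,"delta_pos":[0,0,0],"twist":[0,0,0]}]';python3 -m inch '[{"fingers":-1,"delta_pos":[0,0,0.2],"twist":[0,0,0]},{"fingers":-1,"delta_pos":[0,0,0],"twist":[0,0,0]}]'; python3 w.py w7 31
```

```text
time: 13.0
tool_pos: [0.6275, 0.1727, 0.0226]
tool_rot: [0.707, 0.037, 0.705, -0.038]
contact_force: [-0.5, -2.3, 7.9]
gripper_width: 0.49
time: 13.25
tool_pos: [0.6278, 0.1746, 0.0227]
tool_rot: [0.707, 0.037, 0.705, -0.038]
contact_force: [-0.9, -3.9, 7.8]
gripper_width: 0.493
time: 13.5
tool_pos: [0.6283, 0.1746, 0.0227]
tool_rot: [0.706, 0.037, 0.707, -0.038]
contact_force: [-6.2, -2.7, 11.1]
gripper_width: 0.491
red [320. 317.] ctr [628.1 174.9] size [56.7 43.4] ang 83.5
```

View pics/w7.png

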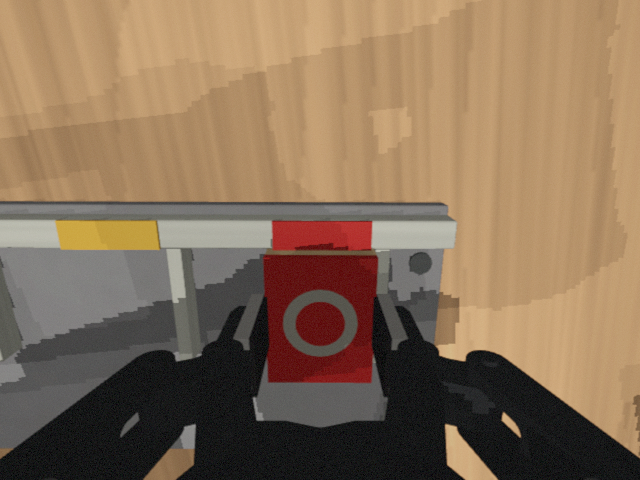

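```bash
python3 -m inch '[{"fingers":-1,"delta_pos":[0,0.2,0],"twist":[0,0,0]},{"fingers":-1,"delta_pos":[0,0,0],"twist":[0,0,0]}]';python3 -m inch '[{"fingers":-1,"delta_pos":[0,0.2,0],"twist":[0,0,0]},{"fingers":-1,"delta_pos":[0,0,0],"twist":[0,0,0]}]';python3 -m inch '[{"fingers":-1,"delta_pos":[0,0,0.2],"twist":[0,0,0]},{"fingers":-1,"delta_pos":[0,0,0],"twist":[0,0,0]}]'; python3 w.py w8 31
```

```text
time: 13.8
tool_pos: [0.6283, 0.1747, 0.0226]
tool_rot: [0.705, 0.036, 0.707, -0.039]
contact_force: [-6.7, -8.6, 13.4]
gripper_width: 0.493
time: 14.05
tool_pos: [0.6284, 0.1748, 0.0226]
tool_rot: [0.705, 0.034, 0.707, -0.041]
contact_force: [-8.1, -15.1, 14.7]
gripper_width: 0.487
time: 14.3
tool_pos: [0.6288, 0.1748, 0.0227]
tool_rot: [0.704, 0.034, 0.709, -0.041]
contact_force: [-14.7, -14.4, 19.7]
gripper_width: 0.495
red [320. 317.] ctr [628.5 174.9] size [56.8 43.4] ang 83.7
```

```bash
python3 -m inch '[{"fingers":0.4,"delta_pos":[0,0,0],"twist":[0,0,0]},{"fingers":0.4,"delta_pos":[0,0,0],"twist":[0,0,0]},{"fingers":0.4,"delta_pos":[0,0,0],"twist":[0,0,0]},{"fingers":0.4,"delta_pos":[-3,0,0],"twist":[0,0,0]},{"fingers":0.4,"delta_pos":[-6,0,0],"twist":[0,0,0]}]';python3 -m inch '[{"fingers":0.4,"delta_pos":[0,-3,0],"twist":[0,0,0]},{"fingers":0.4,"delta_pos":[0,0,0],"twist":[0,0,0]},{"fingers":0.4,"delta_pos":[0,0,0],"twist":[0,0,0]}]'; python3 w.py w9 31;python3 loc.py; python3 go.py 565 -262.5 90 -5.8
```

```text
time: 14.98
tool_pos: [0.6279, 0.1786, 0.1074]
tool_rot: [0.703, 0.037, 0.709, -0.038]
contact_force: [0.8, -0.7, 0.9]
gripper_width: 0.699
time: 15.35
tool_pos: [0.6269, 0.1493, 0.1097]
tool_rot: [0.705, 0.038, 0.707, -0.038]
contact_force: [-0.4, -0.9, 0.4]
gripper_width: 0.697
red [319. 212.] ctr [628.8 174.2] size [54.9 43.1] ang 83.8
scene red px [349. 351.] ctr 633.2 195.0 size 14.0 33.6 ang 81.0 z 30.3
scene red px [601. 283.] ctr 125.2 461.0 size 75.7 79.3 ang 82.7 z 59.2
scene yel px [243. 224.] ctr 569.1 -247.8 size 21.3 40.1 ang 83.3 z 21.3
scene blu px [636. 309.] ctr 135.5 540.3 size 56.3 15.2 ang 24.3 z 59.5
side red px [230. 478.] ctr 451.3 391.2 size 56.5 5.2 ang 23.0 z 23.7
side red px [261. 461.] ctr 423.1 354.5 size 20.6 12.4 ang 23.1 z 21.9
side red px [203. 325.] ctr 628.9 190.9 size 51.9 42.6 ang 85.4 z 30.7
side red px [284. 231.] ctr 588.8 -73.3 size 13.1 45.0 ang 25.1 z 52.2
side yel px [235. 355.] ctr 546.8 216.3 size 8.2 36.4 ang 85.2 z 21.6
side yel px [326. 196.] ctr 564.6 -261.9 size 60.3 46.7 ang 84.2 z 23.0
side blu px [357. 174.] ctr 524.7 -385.5 size 53.3 41.5 ang 54.4 z 23.0
t15.50 pos [627.  149.6 109.7] F [ 0.5 -0.1  0.5] w 0.701 j6 0.23
delta now-axes cm [  1.98 -41.63  -1.77] after-turn axes [  1.97 -41.62  -2.  ] twist [-0.31 -0.1   0.01] toolz [ 0.994 -0.107 -0.002]
```

View pics/w9.png

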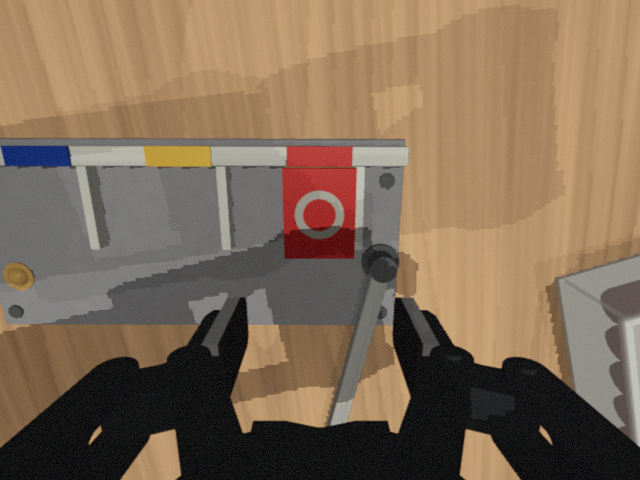

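Red sits flush against fence and stop (319,212). Next yellow.

```bash
python3 -m inch '[{"fingers":0.4,"delta_pos":[0,-5.95,-0.28],"twist":[0,0,0]},{"fingers":0.4,"delta_pos":[0,-5.95,-0.28],"twist":[0,0,0]},{"fingers":0.4,"delta_pos":[0,-5.95,-0.28],"twist":[0,0,0]},{"fingers":0.4,"delta_pos":[0,-5.95,-0.28],"twist":[0,0,0]},{"fingers":0.4,"delta_pos":[0,-5.95,-0.28],"twist":[0,0,0]}]';python3 -m inch '[{"fingers":0.5,"delta_pos":[0,-5.95,-0.28],"twist":[0,0,0]},{"fingers":0.5,"delta_pos":[0,-5.9,-0.28],"twist":[0,0,0]},{"fingers":0.5,"delta_pos":[0.5,0,0],"twist":[0,0,0]},{"fingers":0.5,"delta_pos":[0,0,0],"twist":[0,0,0]},{"fingers":0.5,"delta_pos":[0,0,0],"twist":[0,0,0]}]'; python3 w.py w10 23; python3 go.py 565 -262.5 13 -5.8
```

```text
time: 16.12
tool_pos: [0.5813, -0.1466, 0.1104]
tool_rot: [0.706, 0.038, 0.706, -0.038]
contact_force: [0.3, 0.1, -0.7]
gripper_width: 0.699
time: 16.75
tool_pos: [0.5637, -0.2609, 0.1053]
tool_rot: [0.706, 0.038, 0.706, -0.037]
contact_force: [-0.1, 0.6, -0.1]
gripper_width: 0.749
yel [325. 251.] ctr [ 566.6 -262.6] size [56.2 44. ] ang 84.0
blu [293. 407.] ctr [ 532.2 -381.1] size [42.6 44. ] ang 53.9
t16.80 pos [ 563.8 -261.   105.6] F [ 0.4 -0.5  0.1] w 0.753 j6 -0.45
delta now-axes cm [ 9.26 -0.15  0.14] after-turn axes [ 9.26 -0.14  0.13] twist [-0.23 -0.02 -0.02] toolz [ 0.994 -0.105 -0.   ]
```

View pics/w10.png

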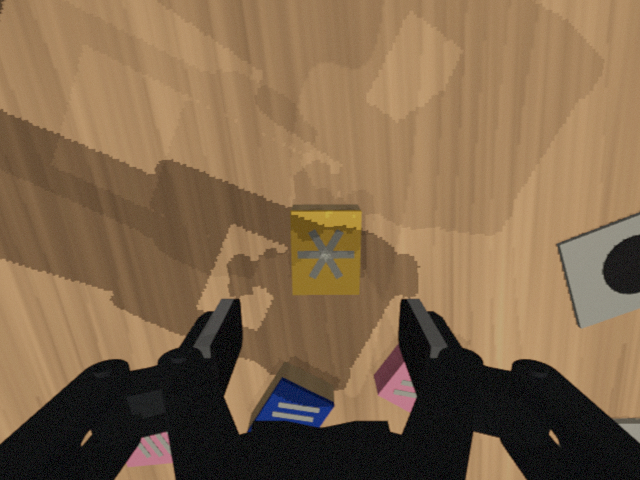

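Yellow star block centred at (325,251), squared to jaws; pinks clear of the fingers.

```bash
python3 -m inch '[{"fingers":0.5,"delta_pos":[5,-0.15,0.2],"twist":[0,0,0]},{"fingers":0.5,"delta_pos":[3.4,0,0],"twist":[0,0,0]},{"fingers":0.5,"delta_pos":[0.9,0,0],"twist":[0,0,0]},{"fingers":0.5,"delta_pos":[0,0,0],"twist":[0,0,0]},{"fingers":0.5,"delta_pos":[0,0,0],"twist":[0,0,0]}]'; python3 go.py 566 -262.5 13 -5.8
python3 -m inch '[{"fingers":-1,"delta_pos":[0,0,0],"twist":[0,0,0]},{"fingers":-1,"delta_pos":[0,0,0],"twist":[0,0,0]},{"fingers":-1,"delta_pos":[0,0,0],"twist":[0,0,0]},{"fingers":-1,"delta_pos":[0,0,0],"twist":[0,0,0]},{"fingers":-1,"delta_pos":[0,0,0],"twist":[0,0,0]}]';python3 -m inch '[{"fingers":-1,"delta_pos":[-5,0,0],"twist":[0,0,0]},{"fingers":-1,"delta_pos":[-5,0,0],"twist":[0,0,0]},{"fingers":-1,"delta_pos":[0,0,0],"twist":[0,0,0]},{"fingers":-1,"delta_pos":[0,0,0],"twist":[0,0,0]}]'; python3 w.py w11 123;python3 go.py 539.8 178 60 -6.1; python3 loc.py | grep side
```

```text
time: 17.42
tool_pos: [0.5668, -0.2648, 0.015]
tool_rot: [0.707, 0.037, 0.705, -0.038]
contact_force: [0.3, 0.2, 0.0]
gripper_width: 0.747
t17.43 pos [ 566.8 -264.8   15. ] F [0.3 0.2 0. ] w 0.747 j6 -0.45
delta now-axes cm [ 0.2   0.22 -0.11] after-turn axes [ 0.2   0.22 -0.11] twist [-0.33  0.19  0.09] toolz [ 0.994 -0.107  0.003]
time: 18.05
tool_pos: [0.5667, -0.2651, 0.015]
tool_rot: [0.707, 0.037, 0.705, -0.039]
contact_force: [-0.9, 0.1, 6.3]
gripper_width: 0.492
time: 18.55
tool_pos: [0.565, -0.2641, 0.1125]
tool_rot: [0.706, 0.038, 0.706, -0.038]
contact_force: [0.1, -0.0, -1.0]
gripper_width: 0.49
yel [320. 311.] ctr [ 565.3 -260. ] size [55.7 43.1] ang 84.0
t18.60 pos [ 564.3 -263.7  111.3] F [-0.3  0.9 -0.5] w 0.487 j6 -0.45
delta now-axes cm [ 5.19 43.65 -7.17] after-turn axes [ 5.13 43.66 -7.13] twist [-0.06 -0.13 -0.06] toolz [ 0.994 -0.107 -0.002]
side red px [228. 477.] ctr 455.1 392.9 size 48.1 5.2 ang 23.0 z 23.9
side red px [262. 461.] ctr 421.9 354.1 size 23.6 12.4 ang 23.0 z 22.2
side red px [205. 322.] ctr 627.9 181.8 size 70.2 42.6 ang 85.2 z 30.9
side red px [284. 232.] ctr 589.1 -74.0 size 13.1 45.1 ang 25.1 z 51.5
side yel px [235. 355.] ctr 546.0 216.8 size 11.7 38.3 ang 83.6 z 21.5
side blu px [358. 174.] ctr 524.0 -385.5 size 53.2 40.8 ang 56.2 z 23.1
```

View pics/w11.png

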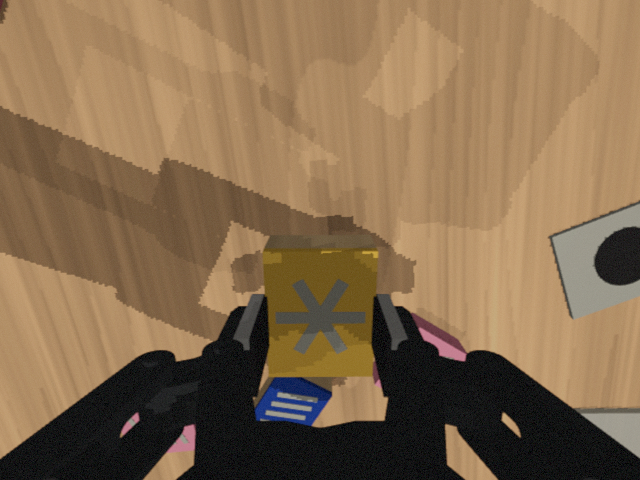

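```bash
python3 -m inch '[{"fingers":-1,"delta_pos":[0,5.4,-0.9],"twist":[0,0,0]},{"fingers":-1,"delta_pos":[0,5.4,-0.9],"twist":[0,0,0]},{"fingers":-1,"delta_pos":[0,5.4,-0.9],"twist":[0,0,0]},{"fingers":-1,"delta_pos":[0,5.4,-0.9],"twist":[0,0,0]},{"fingers":-1,"delta_pos":[0,5.4,-0.9],"twist":[0,0,0]}]';python3 -m inch '[{"fingers":-1,"delta_pos":[0,5.4,-0.9],"twist":[0,0,0]},{"fingers":-1,"delta_pos":[0,5.4,-0.9],"twist":[0,0,0]},{"fingers":-1,"delta_pos":[0,5.4,-0.9],"twist":[0,0,0]},{"fingers":-1,"delta_pos":[0,0,0],"twist":[0,0,0]},{"fingers":-1,"delta_pos":[0,0,0],"twist":[0,0,0]}]'; python3 w.py w12 119;python3 go.py 539.8 174 30 -6.1
```

```text
time: 19.32
tool_pos: [0.5483, 0.0108, 0.1113]
tool_rot: [0.705, 0.038, 0.707, -0.038]
contact_force: [1.3, 0.0, -0.1]
gripper_width: 0.492
time: 19.95
tool_pos: [0.5393, 0.1727, 0.1115]
tool_rot: [0.705, 0.037, 0.707, -0.038]
contact_force: [-0.4, 0.5, 0.2]
gripper_width: 0.489
yel [320. 311.] ctr [539.4 175.2] size [56.9 43.8] ang 83.9
t20.00 pos [539.6 172.1 111.8] F [ 0.2 -0.  -0.7] w 0.494 j6 0.29
delta now-axes cm [8.18 0.2  0.02] after-turn axes [8.18 0.19 0.  ] twist [-0.09 -0.09  0.05] toolz [ 0.994 -0.108 -0.002]
```

View pics/w12.png

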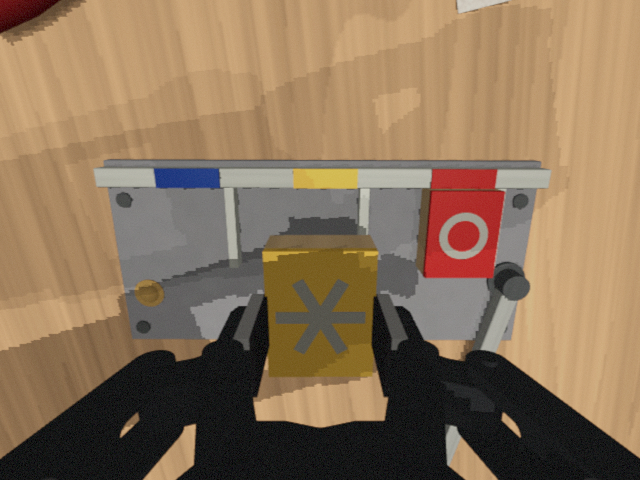

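```bash
python3 -m inch '[{"fingers":-1,"delta_pos":[5,0,0],"twist":[0,0,0]},{"fingers":-1,"delta_pos":[3,0,0],"twist":[0,0,0]},{"fingers":-1,"delta_pos":[0.6,0,0],"twist":[0,0,0]},{"fingers":-1,"delta_pos":[0,0,0],"twist":[0,0,0]},{"fingers":-1,"delta_pos":[0,0,0],"twist":[0,0,0]}]';python3 -m inch '[{"fingers":-1,"delta_pos":[0.15,0,0],"twist":[0,0,0]},{"fingers":-1,"delta_pos":[0,0,0],"twist":[0,0,0]}]'
```

```text
time: 20.62
tool_pos: [0.5416, 0.1728, 0.0288]
tool_rot: [0.707, 0.038, 0.705, -0.038]
contact_force: [0.9, -0.1, -0.6]
gripper_width: 0.493
time: 20.88
tool_pos: [0.5405, 0.1731, 0.026]
tool_rot: [0.706, 0.038, 0.706, -0.038]
contact_force: [0.3, 0.4, 0.5]
gripper_width: 0.493
```

```bash
python3 -m inch '[{"fingers":-1,"delta_pos":[0.2,0,0],"twist":[0,0,0]},{"fingers":-1,"delta_pos":[0,0,0],"twist":[0,0,0]},{"fingers":-1,"delta_pos":[0,0,0],"twist":[0,0,0]}]';python3 -m inch '[{"fingers":-1,"delta_pos":[0.15,0,0],"twist":[0,0,0]},{"fingers":-1,"delta_pos":[0,0,0],"twist":[0,0,0]},{"fingers":-1,"delta_pos":[0,0,0],"twist":[0,0,0]}]'; python3 w.py w13 31
```

```text
time: 21.25
tool_pos: [0.5399, 0.173, 0.0232]
tool_rot: [0.706, 0.038, 0.706, -0.038]
contact_force: [0.7, 0.5, -0.7]
gripper_width: 0.49
time: 21.62
tool_pos: [0.5404, 0.1731, 0.0231]
tool_rot: [0.706, 0.038, 0.706, -0.038]
contact_force: [-3.1, -0.4, 7.9]
gripper_width: 0.489
red [542. 290.] ctr [627.4 174.6] size [56.2 45.4] ang 83.8
yel [320. 311.] ctr [540.5 175.9] size [56.7 43.7] ang 83.8
```

```bash
python3 -m inch '[{"fingers":-1,"delta_pos":[-0.1,0.3,0],"twist":[0,0,0]},{"fingers":-1,"delta_pos":[0,0.3,0],"twist":[0,0,0]},{"fingers":-1,"delta_pos":[0,0,0],"twist":[0,0,0]}]';python3 -m inch '[{"fingers":-1,"delta_pos":[0,0.2,0.2],"twist":[0,0,0]},{"fingers":-1,"delta_pos":[0,0,0],"twist":[0,0,0]}]';python3 -m inch '[{"fingers":-1,"delta_pos":[0,0.2,0.2],"twist":[0,0,0]},{"fingers":-1,"delta_pos":[0,0,0],"twist":[0,0,0]}]'; python3 w.py w14 31
```

```text
time: 22.05
tool_pos: [0.5411, 0.1793, 0.0231]
tool_rot: [0.706, 0.038, 0.706, -0.038]
contact_force: [-0.3, 0.7, 1.9]
gripper_width: 0.494
time: 22.3
tool_pos: [0.543, 0.1808, 0.0231]
tool_rot: [0.706, 0.038, 0.706, -0.038]
contact_force: [-1.7, -0.8, 4.9]
gripper_width: 0.493
time: 22.55
tool_pos: [0.5432, 0.181, 0.0231]
tool_rot: [0.704, 0.037, 0.708, -0.039]
contact_force: [-9.9, -7.3, 12.8]
gripper_width: 0.486
red [537. 306.] ctr [627.4 174.6] size [56.7 45.2] ang 83.7
yel [320. 311.] ctr [543.3 183.6] size [56.5 43.6] ang 83.9
```

```bash
python3 -m inch '[{"fingers":-1,"delta_pos":[0,0.2,0.1],"twist":[0,0,0]},{"fingers":-1,"delta_pos":[0,0,0],"twist":[0,0,0]},{"fingers":0.3,"delta_pos":[0,0,0],"twist":[0,0,0]},{"fingers":0.3,"delta_pos":[0,0,0],"twist":[0,0,0]},{"fingers":0.3,"delta_pos":[0,0,0],"twist":[0,0,0]}]';python3 -m inch '[{"fingers":0.3,"delta_pos":[0,0,0],"twist":[0,0,0]},{"fingers":0.3,"delta_pos":[-3,0,0],"twist":[0,0,0]},{"fingers":0.4,"delta_pos":[-6,0,0],"twist":[0,0,0]},{"fingers":0.4,"delta_pos":[0,-3,0],"twist":[0,0,0]},{"fingers":0.4,"delta_pos":[0,0,0],"twist":[0,0,0]}]';python3 -m inch '[{"fingers":0.4,"delta_pos":[0,0,0],"twist":[0,0,0]},{"fingers":0.4,"delta_pos":[0,0,0],"twist":[0,0,0]}]'; python3 w.py w15 31;python3 loc.py|grep side; python3 go.py 524.3 -385.8 110 -35.3
```

```text
time: 23.22
tool_pos: [0.5463, 0.1846, 0.0225]
tool_rot: [0.706, 0.038, 0.706, -0.038]
contact_force: [0.8, 0.6, 0.1]
gripper_width: 0.652
time: 23.85
tool_pos: [0.5435, 0.1537, 0.1137]
tool_rot: [0.707, 0.039, 0.705, -0.038]
contact_force: [-0.4, 0.4, -0.6]
gripper_width: 0.701
time: 24.1
tool_pos: [0.5425, 0.155, 0.1118]
tool_rot: [0.706, 0.038, 0.707, -0.038]
contact_force: [0.8, 0.7, 0.4]
gripper_width: 0.701
red [457. 206.] ctr [627.9 173.9] size [55.6 44.4] ang 83.9
yel [316. 205.] ctr [543.1 183.6] size [55.5 43.2] ang 83.9
side red px [230. 478.] ctr 451.2 391.3 size 56.5 5.2 ang 23.0 z 24.0
side red px [261. 461.] ctr 423.3 354.4 size 20.6 12.4 ang 23.0 z 21.6
side red px [205. 322.] ctr 627.9 182.3 size 69.2 42.7 ang 85.0 z 30.9
side red px [284. 232.] ctr 590.4 -76.5 size 13.2 45.3 ang 25.1 z 48.9
side yel px [244. 342.] ctr 543.0 192.5 size 67.5 44.4 ang 84.9 z 30.6
side blu px [360. 176.] ctr 514.3 -378.4 size 52.3 16.2 ang 52.0 z 23.1
t24.25 pos [542.8 154.9 112.2] F [ 0.2 -0.5  0.9] w 0.701 j6 0.25
delta now-axes cm [  0.23 -53.96   3.93] after-turn axes [  0.22 -45.2   29.74] twist [ 2.918e+01 -5.000e-02  2.000e-02] toolz [ 0.994 -0.107 -0.001]
```

View pics/w15.png

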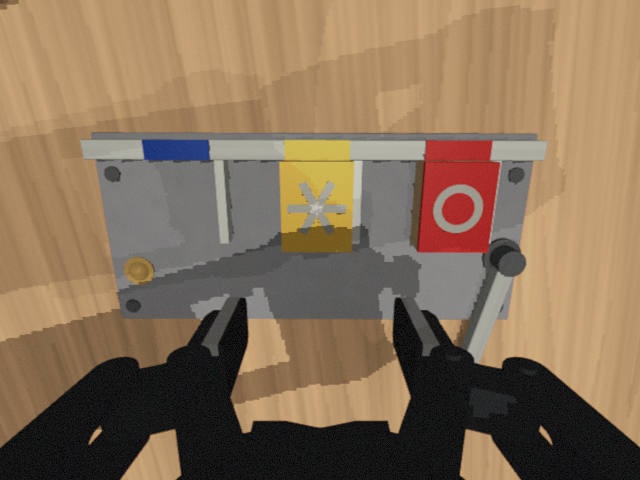

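Yellow is flush too. Next blue.

```bash
python3 -m inch '[{"fingers":0.4,"delta_pos":[0,-6,0.4],"twist":[0,0,0]},{"fingers":0.4,"delta_pos":[0,-6,0.4],"twist":[0,0,0]},{"fingers":0.4,"delta_pos":[0,-6,0.4],"twist":[0,0,0]},{"fingers":0.4,"delta_pos":[0,-6,0.4],"twist":[0,0,0]},{"fingers":0.4,"delta_pos":[0,-6,0.4],"twist":[0,0,0]}]';python3 -m inch '[{"fingers":0.5,"delta_pos":[0,-6,0.4],"twist":[0,0,0]},{"fingers":0.5,"delta_pos":[0,-6,0.4],"twist":[0,0,0]},{"fingers":0.4,"delta_pos":[-2,-6,0.4],"twist":[0,0,0]},{"fingers":0.4,"delta_pos":[0,-5.9,0.4],"twist":[0,0,0]},{"fingers":0.4,"delta_pos":[0,0,0],"twist":[10,0,0]}]';python3 -m inch '[{"fingers":0.4,"delta_pos":[0,0,0],"twist":[10,0,0]},{"fingers":0.4,"delta_pos":[0,0,0],"twist":[9.2,0,0]},{"fingers":0.4,"delta_pos":[0,0,0],"twist":[0,0,0]},{"fingers":0.4,"delta_pos":[0,0,0],"twist":[0,0,0]}]'; python3 w.py w16 23; python3 go.py 524.3 -385.8 13 -35.6
```

```text
time: 24.88
tool_pos: [0.5306, -0.1476, 0.1128]
tool_rot: [0.706, 0.038, 0.706, -0.038]
contact_force: [1.1, -0.1, -0.8]
gripper_width: 0.699
time: 25.5
tool_pos: [0.5207, -0.3885, 0.1328]
tool_rot: [0.7, 0.102, 0.699, -0.103]
contact_force: [-0.1, 0.5, 0.3]
gripper_width: 0.695
time: 26.0
tool_pos: [0.5212, -0.3842, 0.1324]
tool_rot: [0.674, 0.214, 0.674, -0.214]
contact_force: [1.0, -0.1, -1.4]
gripper_width: 0.701
blu [331. 238.] ctr [ 527.8 -388.8] size [55.7 42.8] ang 53.9
t26.05 pos [ 521.2 -384.3  132.4] F [-1.1 -0.4 -0.7] w 0.703 j6 -0.14
delta now-axes cm [11.94  0.05  0.35] after-turn axes [11.94  0.06  0.34] twist [ 0.36 -0.01  0.  ] toolz [ 0.817 -0.577 -0.   ]
```

View pics/w16.png

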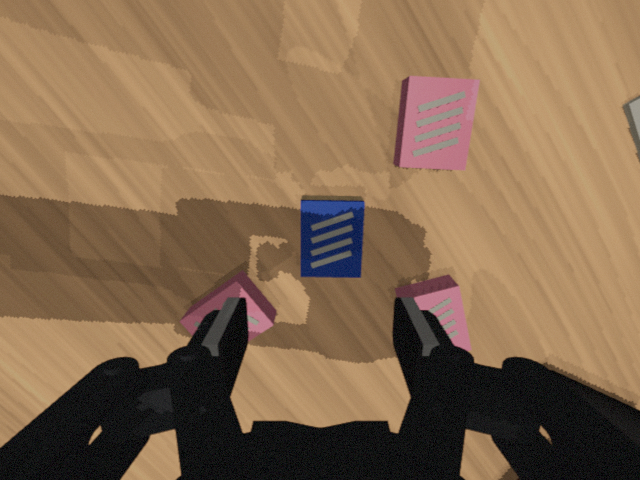

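Blue block (331,238), plywood sides and four slanting bars; pinks at (232,310), (435,320), (438,125) are clear of the finger footprint (cols 270–392, rows 223–253).

```bash
python3 -m inch '[{"fingers":0.4,"delta_pos":[5,0,0.6],"twist":[0.4,0,0]},{"fingers":0.4,"delta_pos":[4,0,0],"twist":[0,0,0]},{"fingers":0.4,"delta_pos":[2.8,0,0],"twist":[0,0,0]},{"fingers":0.4,"delta_pos":[0,0,0],"twist":[0,0,0]},{"fingers":0.4,"delta_pos":[0,0,0],"twist":[0,0,0]}]'; python3 go.py 526.3 -387.6 14 -35.6
```

```text
time: 26.68
tool_pos: [0.5268, -0.3885, 0.016]
tool_rot: [0.674, 0.217, 0.672, -0.217]
contact_force: [0.6, -0.2, 0.1]
gripper_width: 0.701
t26.68 pos [ 526.8 -388.5   16. ] F [ 0.6 -0.2  0.1] w 0.701 j6 -0.13
delta now-axes cm [ 0.2   0.05 -0.09] after-turn axes [ 0.2   0.05 -0.09] twist [-0.12  0.12  0.01] toolz [ 0.812 -0.584  0.002]
```

```bash
python3 -m inch '[{"fingers":-1,"delta_pos":[0,0,0],"twist":[0,0,0]},{"fingers":-1,"delta_pos":[0,0,0],"twist":[0,0,0]},{"fingers":-1,"delta_pos":[0,0,0],"twist":[0,0,0]},{"fingers":-1,"delta_pos":[0,0,0],"twist":[0,0,0]},{"fingers":-1,"delta_pos":[0,0,0],"twist":[0,0,0]}]';python3 -m inch '[{"fingers":-1,"delta_pos":[-5,0,0],"twist":[0,0,0]},{"fingers":-1,"delta_pos":[-5,0,0],"twist":[0,0,0]},{"fingers":-1,"delta_pos":[0,0,0],"twist":[-10,0,0]},{"fingers":-1,"delta_pos":[0,0,0],"twist":[-10,0,0]},{"fingers":-1,"delta_pos":[0,0,0],"twist":[-9.6,0,0]}]';python3 -m inch '[{"fingers":-1,"delta_pos":[0,0,0],"twist":[0,0,0]},{"fingers":-1,"delta_pos":[0,0,0],"twist":[0,0,0]}]'; python3 w.py w17 120;python3 go.py 454.2 183.7 60 -6.1; python3 loc.py | grep side
python3 -c "
import numpy as np
a=np.deg2rad(-6.1);R=np.array([[np.cos(a),-np.sin(a)],[np.sin(a),np.cos(a)]]);print([545,160.4]+R@[-90,22],[545,160.4]+R@[-93,16])"
```

```text
time: 27.3
tool_pos: [0.5275, -0.3892, 0.0175]
tool_rot: [0.674, 0.216, 0.672, -0.218]
contact_force: [-0.4, -0.4, 6.3]
gripper_width: 0.484
time: 27.92
tool_pos: [0.526, -0.3879, 0.1151]
tool_rot: [0.706, 0.036, 0.706, -0.036]
contact_force: [0.1, -0.4, -1.3]
gripper_width: 0.481
time: 28.18
tool_pos: [0.526, -0.3879, 0.1147]
tool_rot: [0.706, 0.039, 0.706, -0.039]
contact_force: [0.7, -0.4, -0.5]
gripper_width: 0.484
blu [320. 312.] ctr [ 525.9 -387.2] size [56.3 43.4] ang 83.4
t28.23 pos [ 526.  -387.8  114.6] F [ 0.   1.  -0.8] w 0.485 j6 -0.64
delta now-axes cm [  5.46  56.03 -13.37] after-turn axes [  5.46  56.07 -13.21] twist [-0.16  0.01  0.  ] toolz [ 0.994 -0.109  0.   ]
side red px [229. 477.] ctr 453.5 391.4 size 52.3 6.5 ang 23.0 z 23.6
side red px [261. 461.] ctr 422.0 354.3 size 24.2 11.9 ang 14.1 z 21.9
side red px [205. 322.] ctr 627.9 181.8 size 70.2 42.6 ang 85.2 z 30.9
side red px [284. 231.] ctr 588.4 -72.6 size 13.1 45.0 ang 25.1 z 53.0
side yel px [244. 342.] ctr 542.5 191.2 size 72.3 44.8 ang 84.0 z 30.9
[457.8473946  191.83920119] [454.22679634 186.19196574]
```

View pics/w17.png

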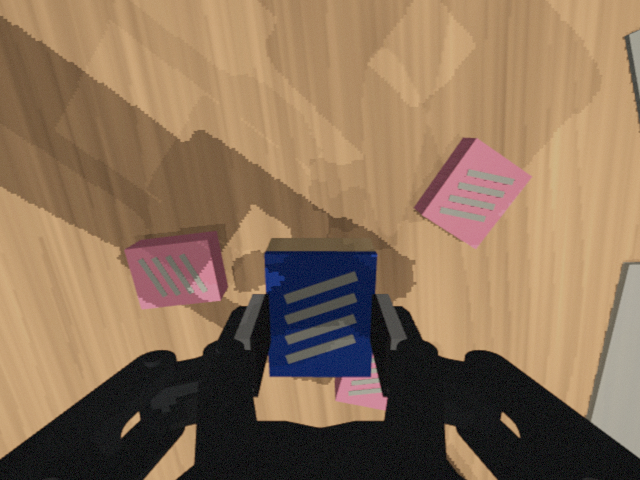

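```bash
python3 -m inch '[{"fingers":-1,"delta_pos":[3,5.5,-1.3],"twist":[0,0,0]},{"fingers":-1,"delta_pos":[0,5.5,-1.3],"twist":[0,0,0]},{"fingers":-1,"delta_pos":[0,5.5,-1.3],"twist":[0,0,0]},{"fingers":-1,"delta_pos":[0,5.5,-1.3],"twist":[0,0,0]},{"fingers":-1,"delta_pos":[0,5.5,-1.3],"twist":[0,0,0]}]';python3 -m inch '[{"fingers":-1,"delta_pos":[0,5.5,-1.3],"twist":[0,0,0]},{"fingers":-1,"delta_pos":[0,5.5,-1.3],"twist":[0,0,0]},{"fingers":-1,"delta_pos":[0,5.5,-1.3],"twist":[0,0,0]},{"fingers":-1,"delta_pos":[0,5.5,-1.3],"twist":[0,0,0]},{"fingers":-1,"delta_pos":[0,5.5,-1.3],"twist":[0,0,0]}]';python3 -m inch '[{"fingers":-1,"delta_pos":[0,0,0],"twist":[0,0,0]},{"fingers":-1,"delta_pos":[0,0,0],"twist":[0,0,0]}]'; python3 w.py w18 90;python3 go.py 454.2 186.2 32 -6.1
```

```text
time: 28.95
tool_pos: [0.4907, -0.1072, 0.0854]
tool_rot: [0.706, 0.038, 0.706, -0.038]
contact_force: [0.6, 0.1, -1.1]
gripper_width: 0.484
time: 29.58
tool_pos: [0.4556, 0.1734, 0.0857]
tool_rot: [0.707, 0.038, 0.706, -0.038]
contact_force: [0.8, -0.3, -1.8]
gripper_width: 0.486
time: 29.82
tool_pos: [0.4559, 0.1716, 0.0853]
tool_rot: [0.706, 0.038, 0.706, -0.038]
contact_force: [-0.1, 0.6, -0.4]
gripper_width: 0.48
blu [320. 312.] ctr [455.8 171.9] size [56.5 43.7] ang 83.7
t29.88 pos [456.  171.   85.2] F [ 0.4 -0.2 -1. ] w 0.488 j6 0.31
delta now-axes cm [ 5.32  1.49 -0.34] after-turn axes [ 5.32  1.49 -0.34] twist [-0.11  0.01  0.02] toolz [ 0.994 -0.108  0.   ]
```

View pics/w18.png

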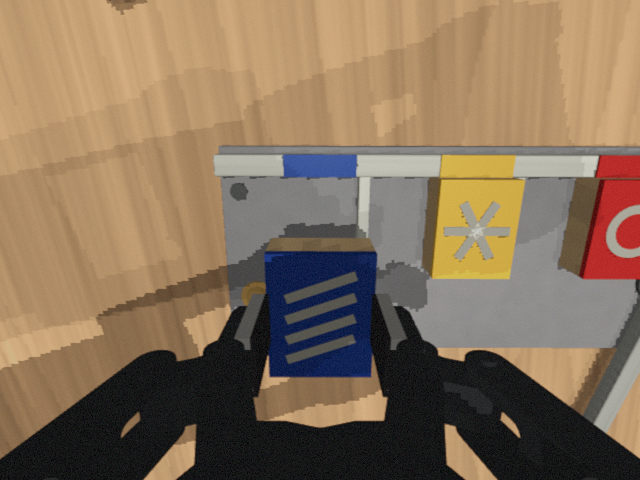

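```bash
python3 -m inch '[{"fingers":-1,"delta_pos":[3,1.4,-0.3],"twist":[0,0,0]},{"fingers":-1,"delta_pos":[2.6,0,0],"twist":[0,0,0]},{"fingers":-1,"delta_pos":[0,0,0],"twist":[0,0,0]},{"fingers":-1,"delta_pos":[0,0,0],"twist":[0,0,0]}]';python3 -m inch '[{"fingers":-1,"delta_pos":[0.3,0,0],"twist":[0,0,0]},{"fingers":-1,"delta_pos":[0,0,0],"twist":[0,0,0]},{"fingers":-1,"delta_pos":[0,0,0],"twist":[0,0,0]}]'
```

```text
time: 30.38
tool_pos: [0.4551, 0.185, 0.03]
tool_rot: [0.706, 0.039, 0.706, -0.039]
contact_force: [-0.1, 0.2, -0.4]
gripper_width: 0.491
time: 30.75
tool_pos: [0.4546, 0.1859, 0.0266]
tool_rot: [0.706, 0.038, 0.706, -0.038]
contact_force: [-0.6, -0.5, -0.7]
gripper_width: 0.485
```

```bash
python3 -m inch '[{"fingers":-1,"delta_pos":[0.15,0,0],"twist":[0,0,0]},{"fingers":-1,"delta_pos":[0,0,0],"twist":[0,0,0]},{"fingers":-1,"delta_pos":[0,0,0],"twist":[0,0,0]}]';python3 -m inch '[{"fingers":-1,"delta_pos":[0.1,0,0],"twist":[0,0,0]},{"fingers":-1,"delta_pos":[0,0,0],"twist":[0,0,0]},{"fingers":-1,"delta_pos":[0,0,0],"twist":[0,0,0]}]'
```

```text
time: 31.12
tool_pos: [0.4547, 0.186, 0.0255]
tool_rot: [0.706, 0.038, 0.706, -0.038]
contact_force: [-3.6, 0.0, 5.7]
gripper_width: 0.484
time: 31.5
tool_pos: [0.4548, 0.186, 0.0254]
tool_rot: [0.706, 0.038, 0.706, -0.038]
contact_force: [-5.7, -2.1, 12.4]
gripper_width: 0.488
```

```bash
python3 -m inch '[{"fingers":-1,"delta_pos":[-0.15,0.3,0],"twist":[0,0,0]},{"fingers":-1,"delta_pos":[0,0.3,0.2],"twist":[0,0,0]},{"fingers":-1,"delta_pos":[0,0,0],"twist":[0,0,0]}]';python3 -m inch '[{"fingers":-1,"delta_pos":[0,0.2,0.2],"twist":[0,0,0]},{"fingers":-1,"delta_pos":[0,0,0],"twist":[0,0,0]}]'; python3 w.py w19 31
```

```text
time: 31.88
tool_pos: [0.4576, 0.1919, 0.0255]
tool_rot: [0.706, 0.038, 0.706, -0.038]
contact_force: [-0.8, -0.0, 3.9]
gripper_width: 0.485
time: 32.12
tool_pos: [0.4579, 0.1922, 0.0255]
tool_rot: [0.704, 0.036, 0.708, -0.039]
contact_force: [-8.0, -6.1, 12.5]
gripper_width: 0.482
yel [532. 306.] ctr [541.9 184.3] size [56.5 45.4] ang 83.7
blu [320. 313.] ctr [457.8 192.9] size [56.4 43.4] ang 83.7
```

```bash
python3 -m inch '[{"fingers":-1,"delta_pos":[0,0.15,0.15],"twist":[0,0,0]},{"fingers":-1,"delta_pos":[0,0,0],"twist":[0,0,0]},{"fingers":0.3,"delta_pos":[0,0,0],"twist":[0,0,0]},{"fingers":0.3,"delta_pos":[0,0,0],"twist":[0,0,0]},{"fingers":0.3,"delta_pos":[0,0,0],"twist":[0,0,0]}]';python3 -m inch '[{"fingers":0.3,"delta_pos":[0,0,0],"twist":[0,0,0]},{"fingers":0.3,"delta_pos":[-3,0,0],"twist":[0,0,0]},{"fingers":0.4,"delta_pos":[-6,0,0],"twist":[0,0,0]},{"fingers":0.4,"delta_pos":[-5,-3,3],"twist":[0,0,0]},{"fingers":0.4,"delta_pos":[-5,0,3],"twist":[0,0,0]}]';python3 -m inch '[{"fingers":0.4,"delta_pos":[0,0,2],"twist":[0,0,0]},{"fingers":0.4,"delta_pos":[0,0,0],"twist":[0,0,0]},{"fingers":0.4,"delta_pos":[0,0,0],"twist":[0,0,0]}]'; python3 w.py w20 31;python3 loc.py|grep side; python3 go.py 590 -81 110 -6.1
```

```text
time: 32.8
tool_pos: [0.4609, 0.1948, 0.025]
tool_rot: [0.706, 0.038, 0.706, -0.038]
contact_force: [-0.5, 0.1, 0.2]
gripper_width: 0.651
time: 33.42
tool_pos: [0.5163, 0.1589, 0.2145]
tool_rot: [0.706, 0.038, 0.706, -0.038]
contact_force: [0.8, 0.2, -1.5]
gripper_width: 0.698
time: 33.8
tool_pos: [0.5348, 0.1579, 0.2115]
tool_rot: [0.705, 0.038, 0.707, -0.038]
contact_force: [-0.2, 0.1, -0.9]
gripper_width: 0.699
red [426. 186.] ctr [628.  174.3] size [55.3 44.1] ang 83.9
red [105.  12.] ctr [387.6 335.1] size [39.5 14.6] ang 19.2
yel [327. 186.] ctr [543.1 183.5] size [55.5 42.8] ang 84.1
blu [228. 186.] ctr [458.2 192.2] size [54.6 44. ] ang 83.9
side red px [230. 478.] ctr 451.4 390.7 size 56.5 6.5 ang 23.0 z 23.9
side red px [261. 461.] ctr 422.3 354.9 size 22.7 13.0 ang 14.2 z 21.5
side red px [205. 322.] ctr 627.9 181.8 size 70.1 42.7 ang 85.0 z 30.8
side yel px [244. 342.] ctr 542.3 191.0 size 69.9 43.8 ang 83.4 z 30.8
side blu px [281. 364.] ctr 456.5 200.2 size 35.4 41.2 ang 80.9 z 31.2
t33.95 pos [534.9 158.  211.8] F [ 0.3 -0.4  0.2] w 0.697 j6 0.26
delta now-axes cm [ 10.17 -23.17   8.05] after-turn axes [ 10.18 -23.18   8.02] twist [-0.02 -0.11  0.02] toolz [ 0.994 -0.107 -0.002]
```

View pics/w20.png

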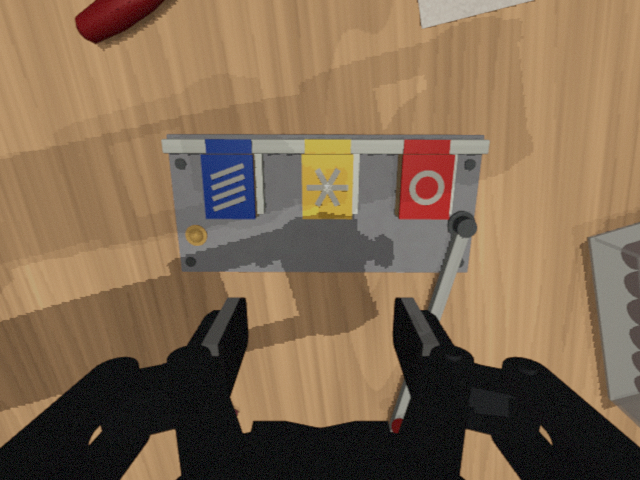

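```bash
python3 - <<'E'
from h import *
f=grab('side');cv2.imwrite('pics/s5.png',cv2.resize(f['pixels'][280:405,165:345],None,fx=4.4,fy=4.4,interpolation=cv2.INTER_CUBIC))
f=grab('scene');cv2.imwrite('pics/c5.png',cv2.resize(f['pixels'][260:380,290:445],None,fx=5,fy=5,interpolation=cv2.INTER_CUBIC))
E
```

```text
(no output)
```

View pics/s5.png

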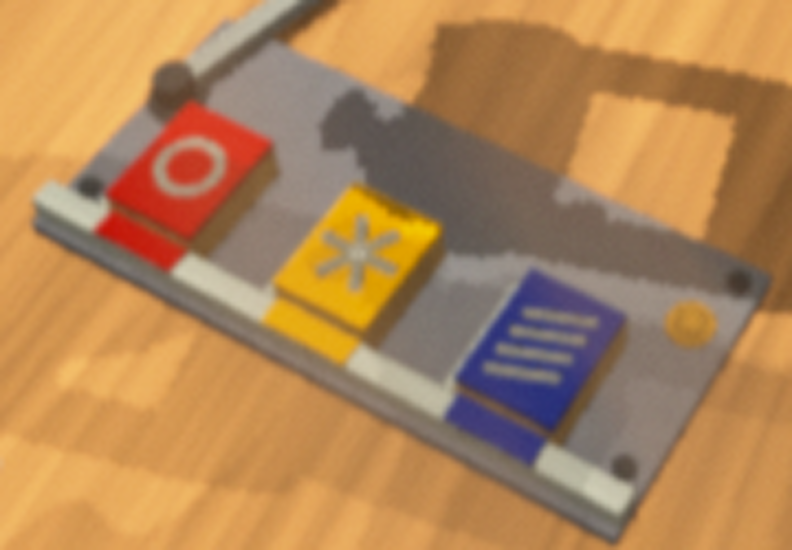

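View pics/c5.png

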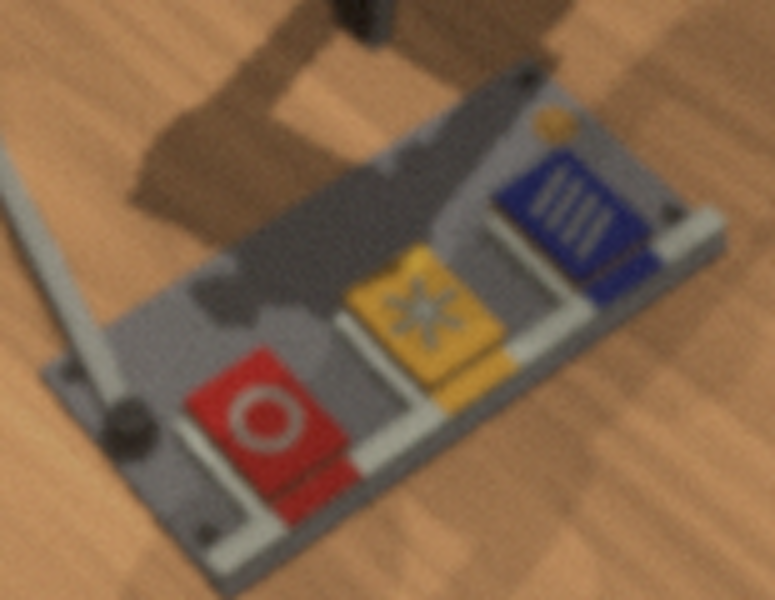

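All three look flush to fence and stop in both views. Now the keeper: hover over the knob.

```bash
python3 -m inch '[{"fingers":0.2,"delta_pos":[0,-5.8,2],"twist":[0,0,0]},{"fingers":0.2,"delta_pos":[0,-5.8,2],"twist":[0,0,0]},{"fingers":0.2,"delta_pos":[0,-5.8,2],"twist":[0,0,0]},{"fingers":0.2,"delta_pos":[0,-5.8,2],"twist":[0,0,0]},{"fingers":0.2,"delta_pos":[6,0,0],"twist":[0,0,0]}]';python3 -m inch '[{"fingers":0.2,"delta_pos":[4,0,0],"twist":[0,0,0]},{"fingers":0.2,"delta_pos":[0,0,0],"twist":[0,0,0]},{"fingers":0.2,"delta_pos":[0,0,0],"twist":[0,0,0]}]'; python3 w.py w21 60; python3 go.py 592 -83 32 -6.1
```

```text
time: 34.67
tool_pos: [0.5953, -0.0865, 0.1587]
tool_rot: [0.711, 0.039, 0.701, -0.041]
contact_force: [0.4, 0.8, -1.6]
gripper_width: 0.601
time: 35.05
tool_pos: [0.5916, -0.0815, 0.1148]
tool_rot: [0.707, 0.038, 0.705, -0.038]
contact_force: [0.4, -0.3, 1.4]
gripper_width: 0.599
red [325. 265.] ctr [594.6 -81.1] size [17.4 15.8] ang 83.8
t35.10 pos [592.3 -81.6 115.7] F [-0.3  0.4  1.1] w 0.6 j6 -0.15
delta now-axes cm [ 8.37 -0.14 -0.05] after-turn axes [ 8.37 -0.15 -0.01] twist [-0.03  0.25  0.04] toolz [ 0.994 -0.107  0.004]
```

View pics/w21.png

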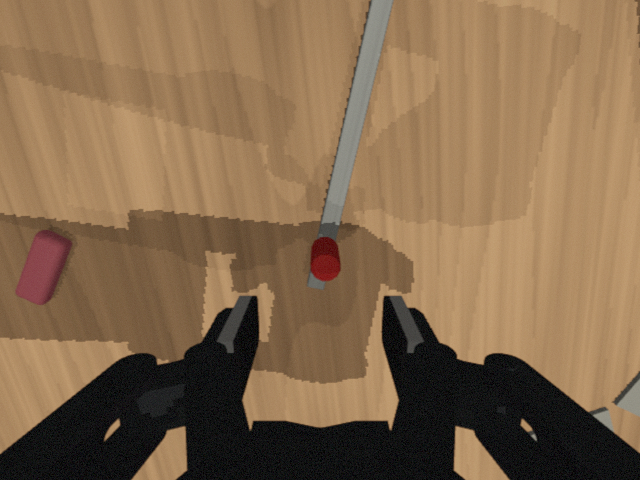

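```bash
python3 -m inch '[{"fingers":0.2,"delta_pos":[4,-0.1,0.1],"twist":[0,0,0]},{"fingers":0.2,"delta_pos":[4.2,0,0],"twist":[0,0,0]},{"fingers":0.2,"delta_pos":[0,0,0],"twist":[0,0,0]},{"fingers":0.2,"delta_pos":[0,0,0],"twist":[0,0,0]},{"fingers":-1,"delta_pos":[0,0,0],"twist":[0,0,0]}]'
python3 -m inch '[{"fingers":-1,"delta_pos":[0,0,0],"twist":[0,0,0]},{"fingers":-1,"delta_pos":[0,0,0],"twist":[0,0,0]},{"fingers":-1,"delta_pos":[0,0,0],"twist":[0,0,0]},{"fingers":-1,"delta_pos":[0,0,0],"twist":[0,0,0]}]'
python3 - <<'E'
import numpy as np
h=np.array([666.6,131.3]);a=np.deg2rad(-6.1)
zz=np.array([np.cos(a),np.sin(a),0]);xx=np.array([0,0,-1.]);yy=np.cross(zz,xx)
p=None
for t in np.linspace(1.347,0,15):
    q=h+226*np.array([np.cos(np.pi+a+t),np.sin(np.pi+a+t)]);q=np.r_[q,0]
    if p is not None: print(round(t,2),q.round(1),'y',((q-p)@yy/10).round(2),'z',((q-p)@zz/10).round(2))
    p=q
E
```

```text
time: 35.72
tool_pos: [0.5938, -0.083, 0.0342]
tool_rot: [0.708, 0.038, 0.704, -0.038]
contact_force: [0.2, -0.2, 0.0]
gripper_width: 0.398
time: 36.22
tool_pos: [0.5932, -0.0829, 0.0333]
tool_rot: [0.707, 0.038, 0.705, -0.038]
contact_force: [-0.3, 0.7, 6.9]
gripper_width: 0.191
1.25 [573.1 -74.5   0. ] y 0.58 z -2.09
1.15 [553.8 -64.5   0. ] y 0.78 z -2.03
1.06 [535.5 -52.8   0. ] y 0.97 z -1.94
0.96 [518.4 -39.3   0. ] y 1.16 z -1.84
0.87 [502.7 -24.3   0. ] y 1.33 z -1.72
0.77 [488.5  -7.8   0. ] y 1.49 z -1.59
0.67 [476.    9.9   0. ] y 1.63 z -1.44
0.58 [465.2  28.8   0. ] y 1.76 z -1.27
0.48 [456.3  48.6   0. ] y 1.88 z -1.1
0.38 [449.3  69.2   0. ] y 1.97 z -0.91
0.29 [444.3  90.4   0. ] y 2.05 z -0.72
0.19 [441.4 111.9   0. ] y 2.11 z -0.52
0.1 [440.6 133.6   0. ] y 2.15 z -0.31
0.0 [441.9 155.3   0. ] y 2.17 z -0.1
```

```bash
python3 loc.py | grep side; python3 -m inch '[{"fingers":-1,"delta_pos":[0,0.58,-2.1],"twist":[0,0,0]},{"fingers":-1,"delta_pos":[0,0.78,-2.05],"twist":[0,0,0]},{"fingers":-1,"delta_pos":[0,0.97,-1.95],"twist":[0,0,0]},{"fingers":-1,"delta_pos":[0,1.16,-1.85],"twist":[0,0,0]}]'
python3 -m inch '[{"fingers":-1,"delta_pos":[0,1.33,-1.7],"twist":[0,0,0]},{"fingers":-1,"delta_pos":[0,1.5,-1.6],"twist":[0,0,0]},{"fingers":-1,"delta_pos":[0,1.63,-1.45],"twist":[0,0,0]},{"fingers":-1,"delta_pos":[0,0,0],"twist":[0,0,0]}]'; python3 go.py 476 9.9 33 -6.1
```

```text
side red px [230. 478.] ctr 451.2 391.3 size 56.5 5.2 ang 23.0 z 23.9
side red px [262. 461.] ctr 421.7 354.5 size 24.7 12.3 ang 14.1 z 22.0
side red px [205. 322.] ctr 627.8 181.8 size 70.2 42.9 ang 85.2 z 30.8
side red px [283. 232.] ctr 590.4 -71.2 size 7.0 42.1 ang 28.3 z 51.9
side yel px [244. 342.] ctr 542.4 191.1 size 72.0 45.0 ang 83.6 z 30.8
side blu px [282. 365.] ctr 456.8 202.6 size 42.1 54.8 ang 63.4 z 31.0
time: 36.83
tool_pos: [0.5172, -0.0408, 0.0332]
tool_rot: [0.707, 0.037, 0.705, -0.039]
contact_force: [0.2, -3.6, 8.4]
gripper_width: 0.187
time: 37.33
tool_pos: [0.4749, 0.0105, 0.0332]
tool_rot: [0.707, 0.037, 0.705, -0.038]
contact_force: [-0.8, -0.9, 7.3]
gripper_width: 0.185
t37.33 pos [474.9  10.5  33.2] F [-0.8 -0.9  7.3] w 0.185 j6 -0.03
delta now-axes cm [ 0.02 -0.05  0.11] after-turn axes [ 0.02 -0.05  0.11] twist [0.01 0.21 0.03] toolz [ 0.994 -0.106  0.004]
```

```bash
python3 - <<'E'
from h import *
f=grab('side');cv2.imwrite('pics/s6.png',cv2.resize(f['pixels'][280:405,165:345],None,fx=4.4,fy=4.4,interpolation=cv2.INTER_CUBIC))
E
```

```text
(no output)
```

View pics/s6.png

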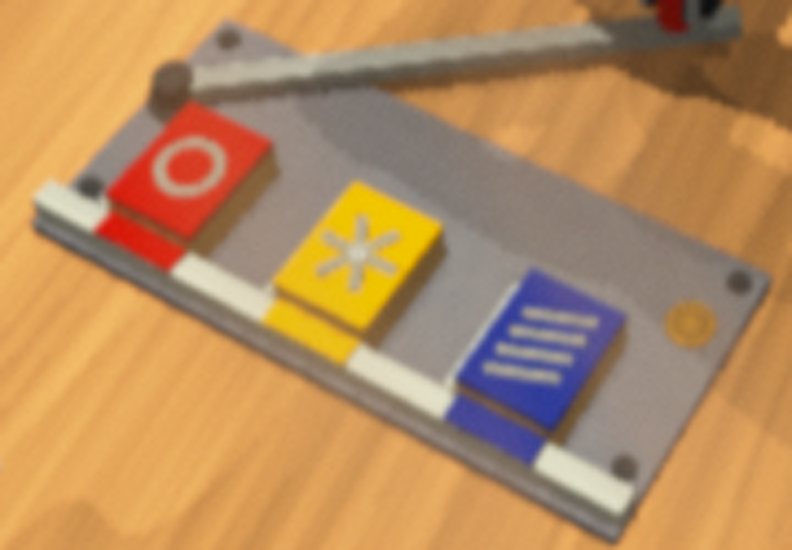

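Blocks unchanged and all in place at θ≈0.67; continuing to shut.

```bash
python3 -m inch '[{"fingers":-1,"delta_pos":[0,1.76,-1.27],"twist":[0,0,0]},{"fingers":-1,"delta_pos":[0,1.88,-1.1],"twist":[0,0,0]},{"fingers":-1,"delta_pos":[0,1.97,-0.9],"twist":[0,0,0]},{"fingers":-1,"delta_pos":[0,2.05,-0.7],"twist":[0,0,0]},{"fingers":-1,"delta_pos":[0,0,0],"twist":[0,0,0]}]'
python3 -m inch '[{"fingers":-1,"delta_pos":[0,2.1,-0.5],"twist":[0,0,0]},{"fingers":-1,"delta_pos":[0,2.15,-0.3],"twist":[0,0,0]},{"fingers":-1,"delta_pos":[0,0,0],"twist":[0,0,0]}]'; python3 go.py 441.9 155.3 33 -6.1
```

```text
time: 38.0
tool_pos: [0.444, 0.0918, 0.033]
tool_rot: [0.707, 0.037, 0.705, -0.037]
contact_force: [-0.7, 0.8, 8.4]
gripper_width: 0.189
time: 38.38
tool_pos: [0.4406, 0.135, 0.033]
tool_rot: [0.707, 0.038, 0.705, -0.037]
contact_force: [-1.8, 0.2, 7.9]
gripper_width: 0.189
t38.38 pos [440.6 135.   33. ] F [-1.8  0.2  7.9] w 0.189 j6 0.24
delta now-axes cm [ 0.    2.03 -0.09] after-turn axes [ 0.    2.03 -0.09] twist [ 0.06  0.18 -0.08] toolz [ 0.994 -0.105  0.003]
```

```bash
python3 -m inch '[{"fingers":-1,"delta_pos":[0,1,-0.05],"twist":[0,0,0]},{"fingers":-1,"delta_pos":[0,0,0],"twist":[0,0,0]}]'
python3 -m inch '[{"fingers":-1,"delta_pos":[0,0.9,-0.05],"twist":[0,0,0]},{"fingers":-1,"delta_pos":[0,0,0],"twist":[0,0,0]}]'
python3 -m inch '[{"fingers":-1,"delta_pos":[0,0.2,0],"twist":[0,0,0]},{"fingers":-1,"delta_pos":[0,0,0],"twist":[0,0,0]}]'; python3 go.py 441.9 155.3 33 -6.1
```

```text
time: 38.62
tool_pos: [0.4409, 0.1444, 0.033]
tool_rot: [0.707, 0.039, 0.705, -0.038]
contact_force: [-3.0, 0.1, 9.6]
gripper_width: 0.189
time: 38.88
tool_pos: [0.4416, 0.1538, 0.0331]
tool_rot: [0.707, 0.038, 0.705, -0.037]
contact_force: [-1.1, 3.6, 8.4]
gripper_width: 0.187
time: 39.12
tool_pos: [0.4417, 0.1557, 0.0331]
tool_rot: [0.707, 0.039, 0.705, -0.037]
contact_force: [-1.5, 3.1, 7.6]
gripper_width: 0.188
t39.12 pos [441.7 155.7  33.1] F [-1.5  3.1  7.6] w 0.188 j6 0.29
delta now-axes cm [ 0.01 -0.04  0.02] after-turn axes [ 0.01 -0.04  0.02] twist [-0.05  0.13 -0.14] toolz [ 0.994 -0.107  0.002]
```

```bash
python3 -m inch '[{"fingers":-1,"delta_pos":[0,0.2,0],"twist":[0,0,0]},{"fingers":-1,"delta_pos":[0,0,0],"twist":[0,0,0]}]'
python3 -m inch '[{"fingers":-1,"delta_pos":[0,0.2,0],"twist":[0,0,0]},{"fingers":-1,"delta_pos":[0,0,0],"twist":[0,0,0]}]'
```

```text
time: 39.38
tool_pos: [0.4419, 0.1575, 0.033]
tool_rot: [0.707, 0.039, 0.705, -0.037]
contact_force: [-2.7, 2.2, 7.5]
gripper_width: 0.188
time: 39.62
tool_pos: [0.4421, 0.1589, 0.033]
tool_rot: [0.707, 0.038, 0.705, -0.038]
contact_force: [-3.3, 0.2, 8.3]
gripper_width: 0.187
```

```bash
python3 -m inch '[{"fingers":-1,"delta_pos":[0,0.15,0],"twist":[0,0,0]},{"fingers":-1,"delta_pos":[0,0,0],"twist":[0,0,0]}]'
python3 -m inch '[{"fingers":-1,"delta_pos":[0,0.15,0],"twist":[0,0,0]},{"fingers":-1,"delta_pos":[0,0,0],"twist":[0,0,0]}]'; python3 w.py w22 31
```

```text
time: 39.88
tool_pos: [0.442, 0.1589, 0.0329]
tool_rot: [0.707, 0.037, 0.706, -0.039]
contact_force: [-2.9, -6.9, 10.2]
gripper_width: 0.193
time: 40.12
tool_pos: [0.442, 0.159, 0.0329]
tool_rot: [0.706, 0.035, 0.706, -0.04]
contact_force: [-4.0, -12.0, 12.4]
gripper_width: 0.189
red [320. 304.] ctr [442.3 161.5] size [ 8.8 16.4] ang 82.2
yel [563. 225.] ctr [541.6 183.8] size [55.4 45.7] ang 83.9
blu [350. 226.] ctr [457.6 192.6] size [55.7 43.4] ang 83.4
```

View pics/w22.png

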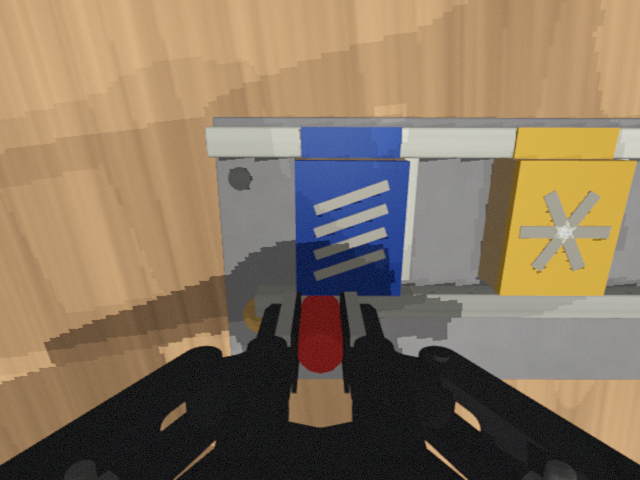

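```bash
python3 -m inch '[{"fingers":-1,"delta_pos":[0,-0.25,0],"twist":[0,0,0]},{"fingers":0,"delta_pos":[0,0,0],"twist":[0,0,0]},{"fingers":0,"delta_pos":[0,0,0],"twist":[0,0,0]},{"fingers":0,"delta_pos":[0,0,0],"twist":[0,0,0]},{"fingers":0,"delta_pos":[-3,0,0],"twist":[0,0,0]}]';python3 -m inch '[{"fingers":0,"delta_pos":[-6,0,0],"twist":[0,0,0]},{"fingers":0,"delta_pos":[-6,0,4],"twist":[0,0,0]},{"fingers":0.3,"delta_pos":[-2,-3,4],"twist":[0,0,0]},{"fingers":0.3,"delta_pos":[0,0,0],"twist":[0,0,0]},{"fingers":0.3,"delta_pos":[0,0,0],"twist":[0,0,0]}]'; python3 w.py w23 31
python3 - <<'E'
from h import *
f=grab('wrist');hsv=cv2.cvtColor(f['pixels'],cv2.COLOR_BGR2HSV);H,S,V=cv2.split(hsv);C=cloud(f)
m=((H<6)|(H>174))&(S>150)&(C[...,2]>.055)&(C[...,2]<.066)
k=np.median(C[m],0)*1000;print(k,m.sum())
d=k[:2]-[666.6,131.3];print(np.linalg.norm(d),np.deg2rad((np.rad2deg(np.arctan2(d[1],d[0]))-173.9+180)%360-180))
f=grab('side');cv2.imwrite('pics/s7.png',cv2.resize(f['pixels'][280:405,165:345],None,fx=4.4,fy=4.4,interpolation=cv2.INTER_CUBIC))
E
```

```text
time: 40.8
tool_pos: [0.4382, 0.1587, 0.0584]
tool_rot: [0.704, 0.037, 0.708, -0.038]
contact_force: [0.4, -0.5, -0.7]
gripper_width: 0.506
time: 41.42
tool_pos: [0.511, 0.1214, 0.1916]
tool_rot: [0.705, 0.038, 0.707, -0.038]
contact_force: [-0.3, 0.1, 0.2]
gripper_width: 0.647
red [461. 141.] ctr [627.8 173.7] size [54.5 44. ] ang 83.8
yel [352. 140.] ctr [542.8 183.2] size [55.3 42.7] ang 83.9
blu [244. 140.] ctr [458.1 192.4] size [55.3 43.9] ang 83.8
[442.56672469 156.37188722  59.06576237] 406
225.4318255635711 -0.004982639378482538
```

View pics/w23.png

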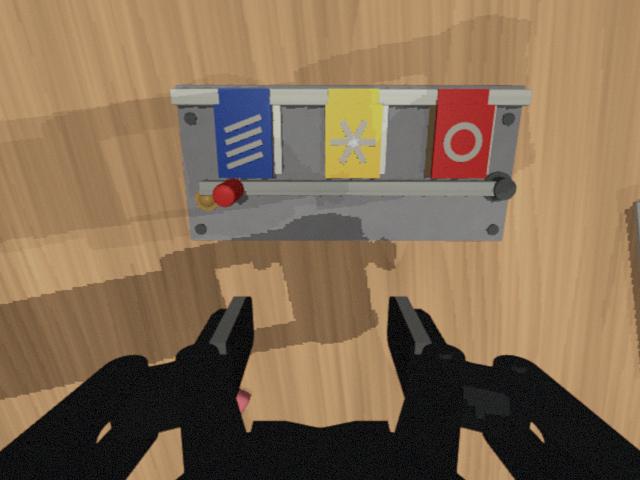

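View pics/s7.png

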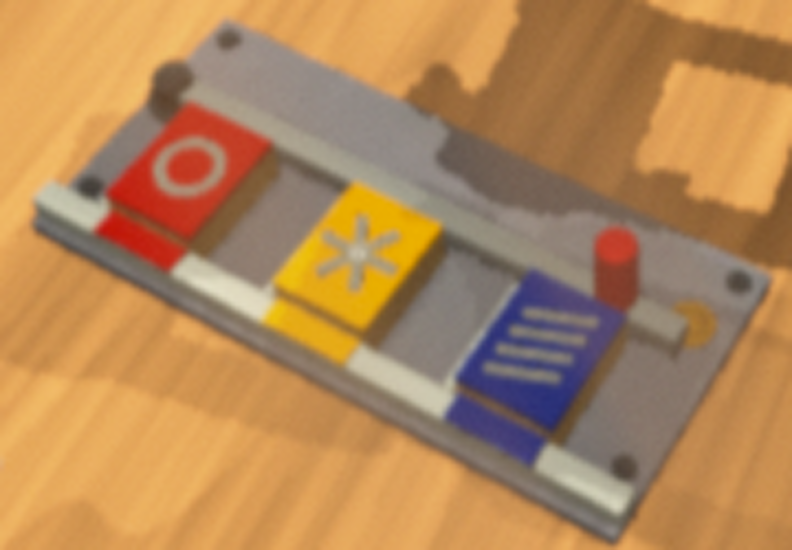

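```bash
python3 -m inch '[{"fingers":0.3,"delta_pos":[0,0,0],"twist":[0,0,0]},{"fingers":0.3,"delta_pos":[0,0,0],"twist":[0,0,0]},{"fingers":0.3,"delta_pos":[0,0,0],"twist":[0,0,0]}]'; python3 w.py w24 31; python3 -c "
from plant import manip
print(manip.job_done())"
```

```text
time: 41.95
tool_pos: [0.5117, 0.1215, 0.1928]
tool_rot: [0.706, 0.038, 0.706, -0.038]
contact_force: [0.4, 0.2, -0.1]
gripper_width: 0.648
red [459. 141.] ctr [627.9 173.8] size [54.8 44.2] ang 83.9
yel [349. 140.] ctr [543.  182.9] size [54.8 42.5] ang 84.0
blu [243. 141.] ctr [458.1 192.1] size [54.8 43.8] ang 83.9
the job is handed in; nothing more can be done
None
```

All three blocks are in their own bays and the keeper is shut. I handed the job in at about 42 s, and no verdict is reported.

I swung the keeper open to about 1.35 rad by its knob. Then I placed red, yellow and blue and pushed each one against its fence and side stop until I felt contact in both directions. I shut the keeper by the knob until the catch pulled it in and it reached a hard stop.

**Last checks:**
- **Blocks:** each measures within about 1 mm of its registered position. They are square to the jig within measurement error (about 0.1°).
- **Keeper:** it reads about -0.005 rad from the knob position. A few mm of calibration error is about 0.01 rad, so this is close to the 0.02 limit but agrees with the felt stop.
- **Other things:** I saw no sign of a knocked block or a slipped grip. The arm never went near the gouges or the eraser, though I did not re-measure their positions.

No check failed. One side-view colour reading of the blue block looked odd just before I shut the keeper. An enlarged picture showed the block unmoved, and later readings agreed.

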